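# Lay out a potsherd find for its record photograph

### The arm

A 6-joint arm with a two-finger parallel gripper is mounted at the origin on the work surface; the furniture and walls round the work are solid. World frame = base frame: x ahead of the robot, y to its left, z up, the work surface at z = 0. Lengths are in mm, angles in rad, forces in N, time in s.
With the tool pointing down it reaches from about 300 to 775 mm from the base axis. Payload 14.6 kg.
Tool frame: the origin (TCP) lies at the very end of the fingers, on their centre line; the grasp point (between the pads) lies 19 mm behind it; z points along the fingers, y is the direction in which the jaws open and shut (so a half turn about z gives the same grasp; the last joint's range is limited). The gripper opens to 85 mm and grips with 20 to 120 N. Pads are 22 mm wide; open, the fingers measure 114 mm over their backs; the gripper's body (76 mm by 85 mm) begins 54 mm behind the grasp point. The pads swing forward as they close: fully open they stand 13 mm farther back than shut.
Start: joints at [-1.342, 0.3, 1.521, -0, 1.321, -0.067], TCP at [160.321, -526.105, 231.281] pointing down, gripper open.
Joint ranges: [-3.03, 3.03], [-0.79, 2.21], [0.23, 2.52], [-1.04, 4.18], [0, 3.07], [-2.55, 2.55]. Speed limits (rad/s): [2.22, 2.22, 2.57, 3.14, 3.14, 3.14].

### API

Orientations are given as a unit quaternion [x, y, z, w].
In Python, from rig import * gives the robot as it stands. The module is installed in compiled form; this text tells all that it offers.
- The arm moves only by the tool carry_out, never from a script. Its argument "plan" is a list that holds one entry, the list of rows, each a list of 5 numbers: the closure in counts, from 0 (fully open) to 255 (shut), then the shift along the tool's x, y, z normalised to -1 to 1, where 1 is 0.12 m, then the turn about the tool's z normalised to -1 to 1, where 1 is 90 degrees. In form: [[[grip, x, y, z, turn], ...]]. A call has 1 to 5 rows; each row is the pose to reach, as a shift and turn from the pose commanded when the call began, along the tool's axes at that moment; what a row does not reach only later rows make up. A row lasts 1/12 s, in which the tool goes at most 41.7 mm and 7.16 degrees, less where a joint would pass 70% of its speed; a pose out of reach is approached as far as the arm can. A call with a number of a shift or a turn outside -1 to 1 is refused whole. A call with a gripper value outside its range is refused whole. The fingers move at their own pace and stop on an object; "force" is the grip in N (left out, the last holds). Time passes only in rows, so rows that repeat a pose let the fingers close. It gives the time, the measured TCP pose, the force and the opening at its end, in the units of the state.
- read_state(): the state, without advancing time (a new reading comes with each control period).
- snapshot(name): name is "scene" or "top"; returns the picture (384x512x3 uint8, red, green, blue); there is no depth.
- get_calibration(name): a dict with "K" (3x3 intrinsics, pixels), "R" (3x3) and "t" (3): a world point X has camera coordinates R X + t. Camera axes: x right, y down, z forward; pixel columns grow to the right and rows downward; lengths in mm; the calibration is good to about 2 mm. A picture is of the moment at which its call begins. get_calibration takes no time and is no camera call.
- hand_in(): hands the job in, once; it reports no verdict.
Trained networks look in the newest picture that a camera, given by its name, has taken for a name from the list of things; names that differ only in an ending like _2 or _b are one class to them, and where a whole thing is asked for, a point or a joint stands for the part that bears it (a point fixed in the world has none). Each returns a list of dicts, best first, with "score" (0 to 1); they miss things now and then, are a little off and sometimes report something else, mostly with a low value. They report only what shows in the picture. A call takes as long as a camera call. They do not tell look-alikes from the thing itself.
- recognise(camera, thing): "point" ([x, y, z] in mm, in the coordinates of the camera as it stood for that picture, good to about 4 mm: the middle of the surface that is visible of it).
The state is a dict: "t": time; "joint_positions": joint angles; "joint_vel": joint speeds; "joint_efforts": joint torques, N m; "tcp_pos": TCP position; "orientation": TCP orientation; "contact_force": force on the tool from outside, world axes, zero at the start; "wrist_torque": the same for the moment, N m; "grip_width": finger opening in mm.
Only numpy, scipy, OpenCV 4.12 (cv2) and the standard library are available. Lean on these libraries where they do the work, as an engineer would, in place of code of your own. Each camera call takes 0.05 s, during which the arm holds its last target.

### The job

Set out the find on the grey photo board: lay the largest potsherd centrally on top of the cork ring and the narrow brick-shaped potsherd centrally on top of the wooden block, stand the glass vial upright in the row exactly midway between ring and block, and lay the banded scale bar flat in front of the vial (on the robot's side), centred on it, parallel to the board's front edge and midway between vial centre and that edge. Leave the ink bottle, the middle-sized sherd and the eraser where they are.

Things in the scene. Friction and masses are not known exactly. Their poses are not given: they have to be found in the camera images.
- board: Photo board, fixed, grey face, wooden edge, 240 mm deep (x), 290 mm wide (y), 8 mm thick. Origin: centre of its underside; x points away from the robot, y to the robot's left along the long edges, z up. Front edge (nearest the robot) at x = -120 mm. Ring and block stand on it in a row at x = +35 mm, y = +85 and -85 mm; which is on the left changes.
- ring: Cork ring, 80 mm across and 18 mm high, fixed on the board. Origin at the centre of its underside (which lies on the board's face), z up.
- plinth: Small square block of pale wood with a cork top, 56 x 56 mm and 24 mm high, fixed on the board. Origin at the centre of its underside (on the board's face), sides along its x and y axes, which are parallel to the board's.
- rim_sherd_mid (a point): The large brown potsherd, the biggest of the three sherds, 43 mm (its x) by 72 mm (its y) by 21 mm high, irregular, loose, lying flat. The point is at its centre, half-way up (10.5 mm above its underside); z up. Take it across its 43 mm width.
- block_sherd_mid (a point): The narrow pale pinkish-brown potsherd, oblong like a small brick, 20 mm (its x) by 42 mm (its y) by 13 mm high, loose, lying flat. The point is at its centre, half-way up (6.5 mm above its underside). Take it across its 20 mm width.
- vial_mid (a point): Slim clear glass sample vial with a black cap, 23 mm in diameter and 61 mm high, loose, upright. The point is on its axis, 30 mm above its underside; z is its axis, up. Grip the glass, at most 45 mm above its underside.
- scale_bar_mid (a point): Photo scale bar: flat white bar with black bands across it, 80 mm (its x) by 20 mm (its y) by 10 mm high, loose, lying flat. The point is at its centre, half-way up (5 mm above its underside).
- ink_bottle_mid (a point): Bystander: small squat ink bottle with a white ribbed cap, 34 mm in diameter, 60 mm high, loose, upright. The point is on its axis half-way up. Not to be moved.
- tan_sherd_mid (a point): Bystander: the grey-brown middle-sized potsherd, 31 mm (x) by 45 mm (y) by 11 mm high, loose. The point is at its centre, half-way up. Not to be moved.
- eraser_mid (a point): Bystander: eraser in a card sleeve, 22 mm (x) by 42 mm (y) by 12 mm high, loose. The point is at its centre, half-way up. Not to be moved.
Not all that is in view belongs to the job. What is shaped like the part that bears vial_mid but blue, green or pink is not meant.

How it is judged (in metres and radians):
At the end, for the whole second after the job is handed in: Large sherd flat on the ring (centres within 15 mm); narrow sherd flat on the block (12 mm); vial upright midway between ring and block (12 mm); scale bar flat, midway between vial and front edge (15 mm), parallel to it within 0.17 rad; all released and at rest (horizontal distance between rim_sherd_mid and ring below 0.015 m and z of rim_sherd_mid in the frame of ring between 0.023 and 0.035 m and angle between each of rim_sherd_mid, block_sherd_mid's own z axis and vertical below 0.2 rad and horizontal distance between block_sherd_mid and plinth below 0.012 m and z of block_sherd_mid in the frame of plinth between 0.026 and 0.035 m and x of vial_mid in the frame of board between 0.023 and 0.047 m and y of vial_mid in the frame of board between -0.012 and 0.012 m and z of vial_mid in the frame of board between 0.034 and 0.042 m and angle between each of vial_mid, scale_bar_mid's own z axis and vertical below 0.1 rad and x of scale_bar_mid in the frame of board between -0.0575 and -0.0275 m and y of scale_bar_mid in the frame of board between -0.015 and 0.015 m and z of scale_bar_mid in the frame of board between 0.009 and 0.017 m and angle between the y axis of scale_bar_mid and the x axis of board, either way round below 0.17 rad and linear speed of each of rim_sherd, block_sherd, vial, scale_bar below 0.02 m/s); the robot touches nothing.
It fails at once if the ink bottle was moved (distance of ink_bottle_mid from where it was at the start of the episode above 0.02 m).
It fails at once if the middle-sized sherd was moved (distance of tan_sherd_mid from where it was at the start of the episode above 0.02 m).
It fails at once if the eraser was moved (distance of eraser_mid from where it was at the start of the episode above 0.02 m).
It also fails if it takes over 122 s, if anything falls off the work surface, if the arm or the gripper's body presses on something with over 40 N, if the wrist force passes 120 N, or if a joint passes its speed limit or range.

## Working session

There is one attempt and no reset: what is moved stays moved. The work goes in short steps, Python scripts to look and compute and a tool call to move; the robot and the scene stay as the last step left them, time stands still between calls to the robot, and variables do not carry over. Pictures are saved under pics/ and viewed, and the job is handed in when it is done.

Besides the shell and the picture viewer there is one more tool, called after "Call:" by a JSON object that holds its "name" and its "arguments". carry_out: Moves the arm, as the interface text tells. Scaled input: -1 to 1 covers 0.12 m each way for a shift and 90 degrees each way for a turn. Its arguments: {"type":"object","properties":{"plan":{"type":"array"},"force":{"type":"number"}},"required":["plan"]}

```bash
mkdir -p pics; cat > h.py <<'E'
from rig import *
import numpy as np, cv2
from scipy.spatial.transform import Rotation as Ro
def shot(cam,fn):
    im=snapshot(cam); cv2.imwrite('pics/'+fn,cv2.cvtColor(im,cv2.COLOR_RGB2BGR)); return im
def world(cam,p):
    c=get_calibration(cam); return np.array(c['R']).T@(np.array(p)-np.array(c['t']))
def pix(cam,X):
    c=get_calibration(cam); q=np.array(c['K'])@(np.array(c['R'])@np.array(X,float)+np.array(c['t'])); return q[:2]/q[2]
def ray(cam,uv,z):
    c=get_calibration(cam);R=np.array(c['R']);t=np.array(c['t'])
    d=R.T@np.linalg.inv(np.array(c['K']))@np.array([uv[0],uv[1],1.]); o=-R.T@t
    return o+d*(z-o[2])/d[2]
E
python3 - <<'E'
from h import *
s=read_state(); print(s)
for c in ['top','scene']:
    shot(c,c+'0.png')
    k=get_calibration(c); print(c,np.round(k['K'],1).tolist(),np.round(-np.array(k['R']).T@np.array(k['t']),0))
for th in ['board','ring','plinth','rim_sherd_mid','block_sherd_mid','vial_mid','scale_bar_mid','ink_bottle_mid','tan_sherd_mid','eraser_mid']:
  for c in ['top']:
    for r in recognise(c,th)[:4]:
        w=world(c,r['point']); print(th,c,round(r['score'],2),np.round(w),np.round(pix(c,w)))
E
```

```text
{'t': 0.0, 'joint_positions': array([-1.34159392e+00,  3.00475053e-01,  1.52160837e+00, -1.21216528e-05,
        1.32069742e+00, -6.65948978e-02]), 'joint_vel': array([-0.00245792,  0.00171749, -0.00093042, -0.00153641, -0.00085031,
        0.00052921]), 'joint_efforts': array([-2.00611807e-04, -5.43502915e+01, -3.61794841e+01, -6.04189518e-05,
        3.98312404e-03,  4.85587293e-05]), 'tcp_pos': array([ 160.26809731, -525.87665669,  230.70760279]), 'orientation': array([ 9.89082520e-01,  1.47361512e-01, -5.41009555e-05, -5.91655983e-04]), 'contact_force': array([-0.27996768,  0.39761019, -0.4434435 ]), 'wrist_torque': array([0.01258016, 0.0303974 , 0.00439458]), 'grip_width': 85.27267096993256}
top [[394.1, 0.0, 254.3], [0.0, 394.1, 195.2], [0.0, 0.0, 1.0]] [ 297.  -69. 1027.]
scene [[398.1, 0.0, 256.7], [0.0, 398.1, 190.5], [0.0, 0.0, 1.0]] [-59. 591. 578.]
board top 0.78 [543. 113.   6.] [179. 171.]
ring top 0.64 [576. 199.  22.] [146. 156.]
plinth top 0.81 [608.  32.  33.] [210. 145.]
rim_sherd_mid top 0.8 [ 505. -360.   11.] [357. 189.]
block_sherd_mid top 0.62 [ 398. -275.   12.] [326. 228.]
vial_mid top 0.58 [518. -98.  54.] [259. 178.]
vial_mid top 0.46 [ 339. -375.   55.] [370. 252.]
scale_bar_mid top 0.69 [ 400. -152.   10.] [278. 226.]
ink_bottle_mid top 0.47 [ 503. -165.   36.] [285. 186.]
tan_sherd_mid top 0.64 [ 609. -150.    7.] [278. 149.]
tan_sherd_mid top 0.28 [544. 111.   5.] [180. 170.]
eraser_mid top 0.54 [ 518. -254.    8.] [317. 183.]
```

```bash
python3 - <<'E'
import cv2
a=cv2.imread('pics/top0.png'); cv2.imwrite('pics/t0z.png',cv2.resize(a[110:300,120:420],None,fx=2.66,fy=2.66,interpolation=2))
a=cv2.imread('pics/scene0.png'); cv2.imwrite('pics/s0z.png',cv2.resize(a,None,fx=1.5,fy=1.5,interpolation=2))
E
```

```text
(no output)
```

View pics/t0z.png

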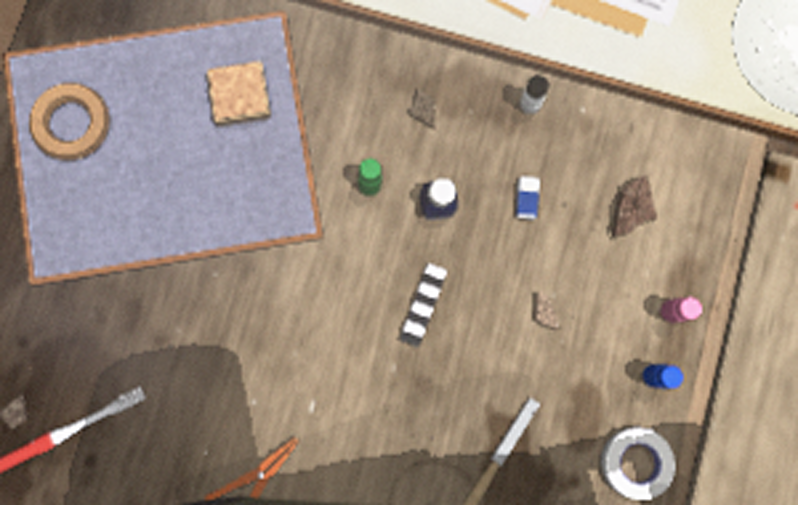

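View pics/s0z.png

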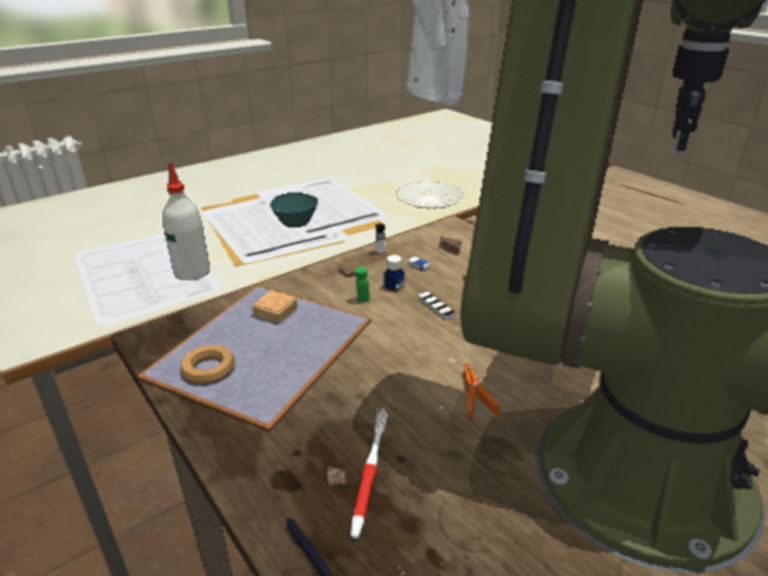

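```bash
python3 - <<'E'
import cv2,numpy as np
a=cv2.imread('pics/top0.png')
tiles=[]
for n,(u,v) in dict(rim=(357,188),blk=(326,226),vial=(321,146),bar=(279,224)).items():
    t=cv2.resize(a[v-20:v+20,u-26:u+26],None,fx=7.5,fy=7.5,interpolation=0)
    cv2.putText(t,f'{n} {u-26},{v-20}',(3,14),0,.5,(0,0,255),1)
    for k in range(0,52,10): cv2.line(t,(int(k*7.5),295),(int(k*7.5),300),(0,255,0),1)
    tiles.append(t)
cv2.imwrite('pics/tiles.png',np.vstack([np.hstack(tiles[:2]),np.hstack(tiles[2:])]))
E
```

```text
(no output)
```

View pics/tiles.png

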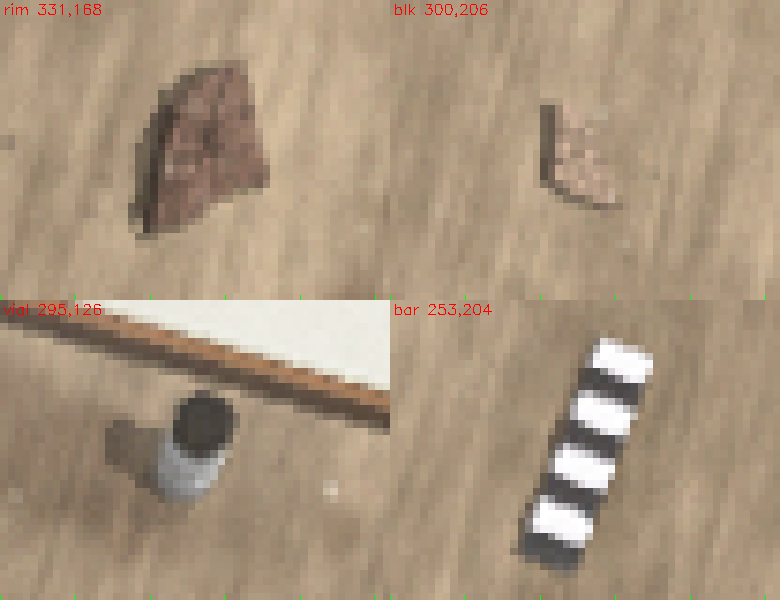

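```bash
python3 - <<'E'
import cv2,numpy as np
a=cv2.imread('pics/top0.png')
def en(u,v,r,f):
    t=a[v-r:v+r,u-r:u+r].astype(float)
    lab=cv2.cvtColor(t.astype(np.uint8),cv2.COLOR_BGR2LAB).astype(float)
    o=[]
    for c in range(3):
        x=lab[...,c]; lo,hi=np.percentile(x,[1,99]); o.append(np.clip((x-lo)/(hi-lo)*255,0,255))
    t=np.hstack([cv2.resize(x.astype(np.uint8),None,fx=f,fy=f,interpolation=0) for x in o[:3]])
    return t
cv2.imwrite('pics/en.png',np.vstack([en(327,226,13,10),en(357,188,20,6.5)]))
E
```

```text
(no output)
```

View pics/en.png

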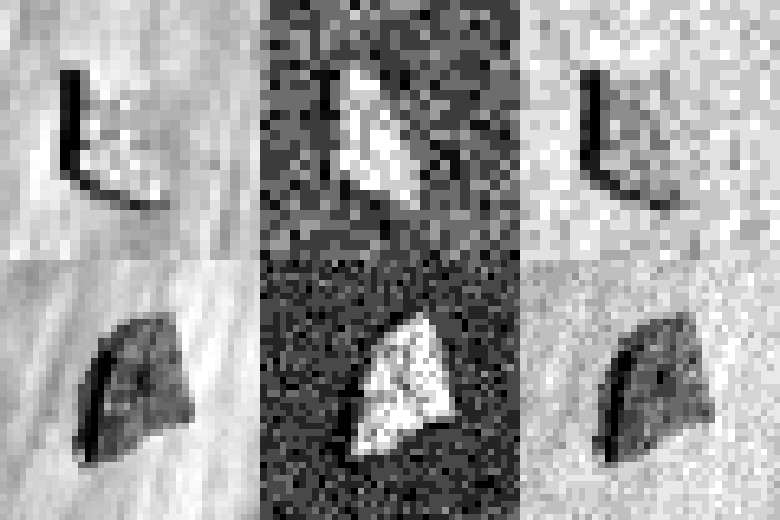

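```bash
cat > seg.py <<'E'
from h import *
def seg(a,u,v,r,z,dims,cam='top',ch=1,thr=None,sign=1):
    F=4
    t=a[v-r:v+r,u-r:u+r]
    lab=cv2.cvtColor(t,cv2.COLOR_BGR2LAB)[...,ch].astype(np.float32)*sign
    lab=cv2.resize(cv2.GaussianBlur(lab,(3,3),0.7),None,fx=F,fy=F,interpolation=cv2.INTER_LINEAR)
    x=((lab-lab.min())/(lab.max()-lab.min())*255).astype(np.uint8)
    th,m=cv2.threshold(x,0 if thr is None else thr,255,cv2.THRESH_BINARY+(cv2.THRESH_OTSU if thr is None else 0))
    n,l,st,_=cv2.connectedComponentsWithStats(m)
    # component nearest centre w/ big area
    k=1+np.argmax(st[1:,4]); m=(l==k).astype(np.uint8)
    c=max(cv2.findContours(m,cv2.RETR_EXTERNAL,cv2.CHAIN_APPROX_NONE)[0],key=len)[:,0,:].astype(float)
    uv=(c+.5)/F-.5+[u-r,v-r]
    W=np.array([ray(cam,p,z)[:2] for p in uv])
    best=[]
    for th_ in np.radians(np.arange(0,180,1)):
        ex=np.array([np.cos(th_),np.sin(th_)]);ey=np.array([-ex[1],ex[0]])
        px,py=W@ex,W@ey
        d=(np.ptp(px),np.ptp(py)); cen=ex*(px.max()+px.min())/2+ey*(py.max()+py.min())/2
        best.append((abs(d[0]-dims[0])+abs(d[1]-dims[1]),np.degrees(th_),d,cen))
    best.sort(key=lambda b:b[0])
    for b in best[:12:3]: print(np.round(b[0],1),'xaxis deg',round(b[1]),np.round(b[2],1),np.round(b[3],1))
    rr=cv2.minAreaRect(W.astype(np.float32)); print('minrect',np.round(rr[0],1),np.round(rr[1],1),round(rr[2],1))
    return W,m
E
python3 - <<'E'
from seg import *
a=cv2.imread('pics/top0.png')
ms=[]
for n,u,v,r,z,d in [('rim',357,188,22,18,(43,72)),('blk',327,226,13,12,(20,42))]:
    print(n); W,m=seg(a,u,v,r,z,d); ms.append(cv2.resize(m*255,(400,400)))
print('bar'); 
# bar corners in tile px
for q in [(596,338),(655,350),(582,572),(518,556)]:
    p=((q[0]-390)/7.5+253-.5,(q[1]-300)/7.5+204-.5); print(np.round(ray('top',p,8),1))
cv2.imwrite('pics/ms.png',np.hstack(ms))
print('board corners')
E
```

```text
rim
11.2 xaxis deg 57 [39.1 64.7] [ 504.8 -362.5]
11.2 xaxis deg 59 [38.9 64.9] [ 504.8 -362.8]
11.4 xaxis deg 54 [39.4 64.3] [ 504.7 -362. ]
11.5 xaxis deg 52 [39.6 63.9] [ 504.7 -361.6]
minrect [ 507.1 -364.1] [37.1 62.4] 79.0
blk
2.9 xaxis deg 114 [20.  39.1] [ 401.6 -270.9]
3.0 xaxis deg 113 [20.1 39.1] [ 401.7 -270.9]
3.2 xaxis deg 118 [20.2 38.9] [ 401.3 -271. ]
3.5 xaxis deg 109 [20.5 39. ] [ 402.1 -271.2]
minrect [ 403.4 -274.5] [22.2 34.5] 83.4
bar
[ 447.1 -155.9    8. ]
[ 443.4 -176.5    8. ]
[ 365.7 -151.8    8. ]
[ 370.7 -129.7    8. ]
board corners
```

View pics/ms.png

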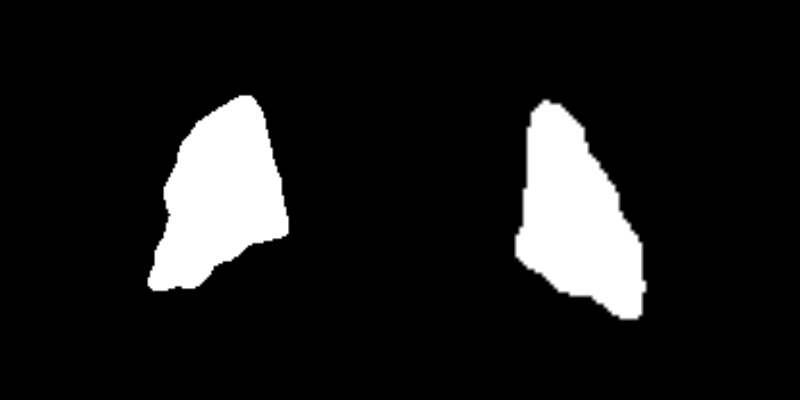

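```bash
python3 - <<'E'
from h import *
a=cv2.imread('pics/top0.png')
tiles=[]
for n,(u,v) in dict(TL=(123,131),TR=(228,116),BL=(133,215),BR=(240,199)).items():
    t=cv2.resize(a[v-13:v+13,u-16:u+16],None,fx=12,fy=12,interpolation=0)
    cv2.putText(t,f'{n} {u-16},{v-13}',(3,14),0,.5,(0,0,255),1); tiles.append(t)
cv2.imwrite('pics/cor.png',np.vstack([np.hstack(tiles[:2]),np.hstack(tiles[2:])]))
# vial
for q,z in [((203,425),61),((190,478),5)]:
    print('vial',np.round(ray('top',(295+q[0]/7.5-.5,126+(q[1]-300)/7.5-.5),z),1))
# desk edge height
for z in (0,20,40,60,80,100):
    P=[ray('top',p,z) for p in ((246,112),(407.6,158.9))]
    print(z,[np.round(pix('scene',x)*1.5) for x in P],np.round(P[0][:2]),np.round(P[1][:2]))
E
```

```text
vial [ 613.8 -256.6   61. ]
vial [ 612.1 -262.5    5. ]
0 [array([275., 275.]), array([453., 214.])] [714. -60.] [ 593. -503.]
20 [array([277., 267.]), array([453., 208.])] [706. -61.] [ 587. -494.]
40 [array([279., 259.]), array([454., 201.])] [698. -61.] [ 581. -486.]
60 [array([282., 251.]), array([455., 195.])] [690. -61.] [ 576. -477.]
80 [array([284., 242.]), array([455., 188.])] [682. -61.] [ 570. -469.]
100 [array([286., 233.]), array([456., 181.])] [674. -61.] [ 564. -460.]
```

View pics/cor.png

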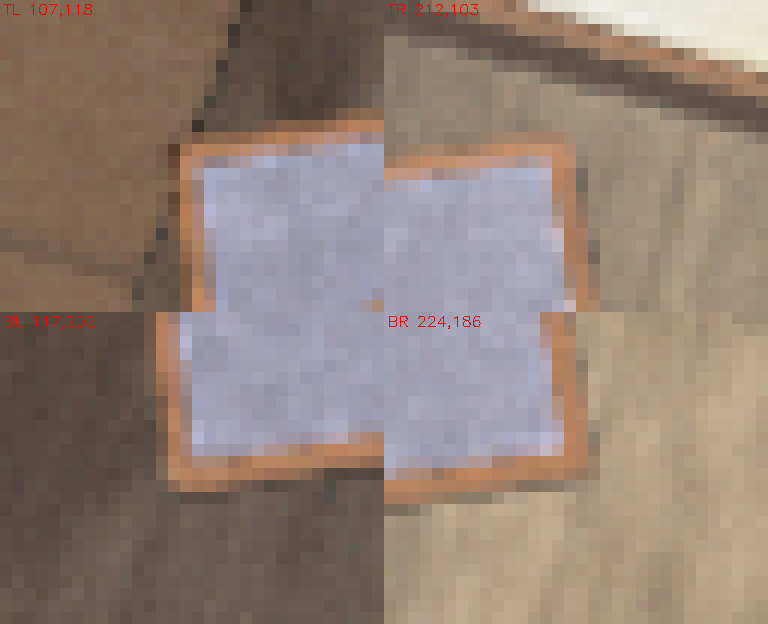

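```bash
python3 - <<'E'
from h import *
px=[(181/12+107-.5,142/12+118-.5),((572-384)/12+212-.5,142/12+103-.5),(170/12+117-.5,(488-312)/12+202-.5),((588-384)/12+224-.5,(475-312)/12+186-.5)]
W=np.array([ray('top',p,8)[:2] for p in px])
B=np.array([[120,145],[120,-145],[-120,145],[-120,-145]],float)
# rigid fit
wc=W.mean(0); A=(W-wc).T@B; th=np.arctan2(A[1,0]-A[0,1],A[0,0]+A[1,1])
R=np.array([[np.cos(th),-np.sin(th)],[np.sin(th),np.cos(th)]])
print('centre',wc,'yaw',np.degrees(th)); print(np.round(W-(B@R.T+wc),1), 'size',np.linalg.norm(W[0]-W[1]),np.linalg.norm(W[2]-W[3]),np.linalg.norm(W[0]-W[2]),np.linalg.norm(W[1]-W[3]))
for n,p in dict(ring=(35,85),plinth=(35,-85),vial=(35,0),bar=(-42.5,0)).items():
    w=R@np.array(p)+wc; print(n,np.round(w,1),np.round(pix('top',[*w,26 if n=='ring' else 32]),1))
b=cv2.resize(a:=cv2.imread('pics/top0.png')[120:220,110:250],None,fx=5.5,fy=5.5,interpolation=0)
for n,p,z in (('ring',(35,85),26),('plinth',(35,-85),32)):
    w=R@np.array(p)+wc
    rad=[40,20] if n=='ring' else []
    pts=[ [40*np.cos(t),40*np.sin(t)] for t in np.linspace(0,6.28,60)] if n=='ring' else [[28,28],[28,-28],[-28,-28],[-28,28]]
    poly=np.array([(pix('top',[*(R@(np.array(p)+q)+wc),z])+.5-[110,120])*5.5 for q in pts]).astype(np.int32)
    cv2.polylines(b,[poly],True,(0,0,255),1)
cv2.imwrite('pics/ov.png',b)
E
```

```text
centre [560.66068552 110.37547956] yaw 10.296811290396857
[[-0.8 -2. ]
 [-1.7  1.4]
 [ 1.3 -1.1]
 [ 1.2  1.7]] size 286.50284899732713 287.17926692031335 237.7492142551694 237.0489434140206
ring [579.9 200.3] [145.  154.1]
plinth [610.3  33. ] [209.4 143.9]
vial [595.1 116.6] [177.1 148.6]
bar [518.8 102.8] [180.8 177.3]
```

View pics/ov.png

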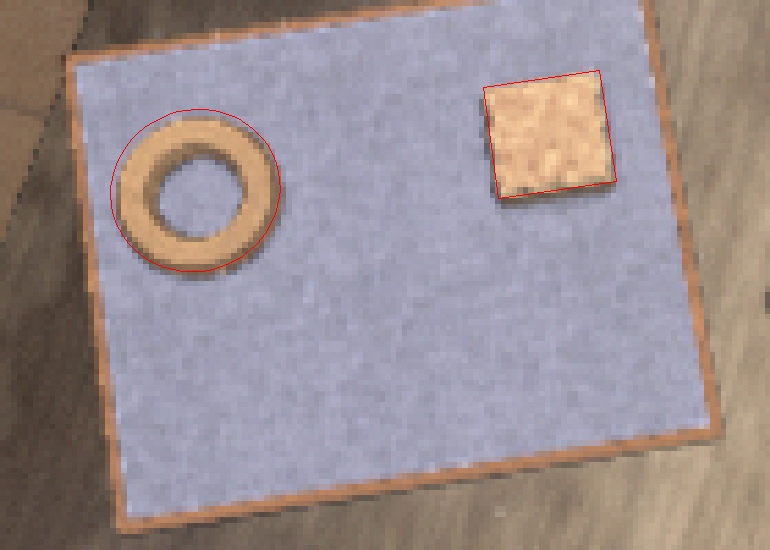

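```bash
python3 - <<'E'
from h import *
def circ(c,r,z): return [[c[0]+r*np.cos(t),c[1]+r*np.sin(t),z] for t in np.linspace(0,6.28,40)]
V=(613,-258)
out=[]
for cam,f,(u0,v0),s in (('top','top0.png',(295,126),7.5),('scene','scene0.png',(227,140),7.5)):
    b=cv2.resize(cv2.imread('pics/'+f)[v0:v0+40,u0:u0+52],None,fx=s,fy=s,interpolation=0)
    for z in (0,61):
        P=np.array([(pix(cam,x)+.5-[u0,v0])*s for x in circ(V,11.5,z)]).astype(np.int32); cv2.polylines(b,[P],True,(0,0,255),1)
    out.append(b)
# bar
c=np.array([[447.1,-155.9],[443.4,-176.5],[365.7,-151.8],[370.7,-129.7]]).mean(0)
ang=np.radians(90-np.degrees(np.arctan2(447.1-370.7,-155.9+129.7)))  # yaw of x axis
ang=np.arctan2(-164.2-(-140.75)-2, 445.25-368.2)
print(c,np.degrees(ang))
R=np.array([[np.cos(ang),-np.sin(ang)],[np.sin(ang),np.cos(ang)]])
for cam,f,(u0,v0),s in (('top','top0.png',(253,204),7.5),('scene','scene0.png',(265,180),7.5)):
    b=cv2.resize(cv2.imread('pics/'+f)[v0:v0+40,u0:u0+52],None,fx=s,fy=s,interpolation=0)
    P=np.array([(pix(cam,[*(R@q+c),10])+.5-[u0,v0])*s for q in ((40,10),(40,-10),(-40,-10),(-40,10))]).astype(np.int32); cv2.polylines(b,[P],True,(0,0,255),1)
    out.append(b)
cv2.imwrite('pics/ov2.png',np.vstack([np.hstack(out[:2]),np.hstack(out[2:])]))
for th in ('vial_mid','scale_bar_mid','ink_bottle_mid','ring','plinth','eraser_mid'):
    for r in recognise('scene',th)[:3]: print(th,round(r['score'],2),np.round(world('scene',r['point'])))
E
```

```text
[ 406.725 -153.475] -18.278647395919005
vial_mid 0.73 [524. -87.  30.]
vial_mid 0.65 [ 610. -250.   34.]
scale_bar_mid 0.73 [ 407. -148.   16.]
ink_bottle_mid 0.74 [ 502. -157.   33.]
ring 0.74 [570. 202.  24.]
plinth 0.72 [603.  46.  31.]
```

View pics/ov2.png

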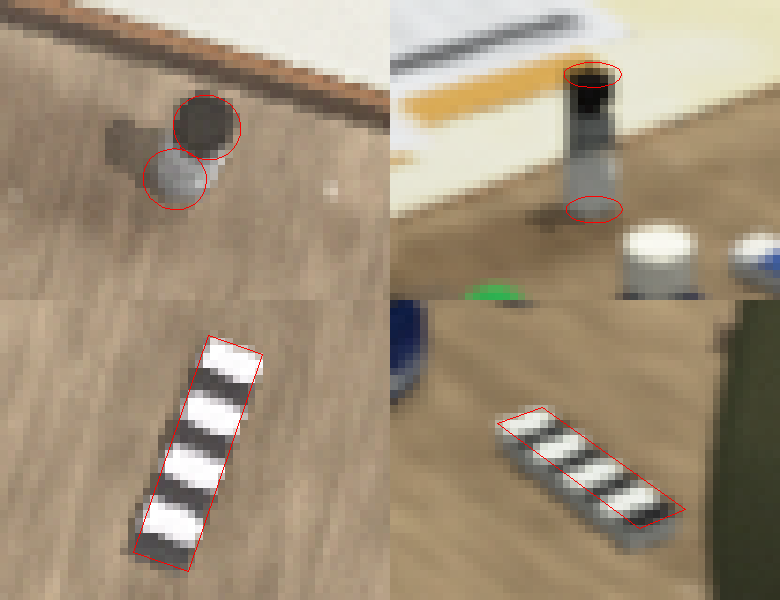

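```bash
cat > go.py <<'E'
import sys
from h import *
def go(x,y,z,jaw=None):
    s=read_state(); R=Ro.from_quat(s['orientation']).as_matrix(); p=np.array(s['tcp_pos'])
    d=np.array([x,y,z])-p; dl=R.T@d
    ja=np.degrees(np.arctan2(R[1,1],R[0,1]))
    turn=0 if jaw is None else ((ja-jaw+90)%180)-90   # about tool z (down)
    print('t',round(s['t'],2),'tcp',np.round(p,1),'jaw',round(ja%180,1),'w',round(s['grip_width'],1),'F',np.round(s['contact_force'],1),'j6',round(s['joint_positions'][5],2),'tilt',np.round(R[2,:],3))
    print('shift n',np.round(dl/120,3),'turn n',round(turn/90,3))
if __name__=='__main__': 
    a=[float(v) for v in sys.argv[1:]]; go(*a)
E
python3 go.py 505 -362.5 130 60
```

```text
t 0.9 tcp [ 160.3 -526.1  231.3] jaw 106.9 w 85.7 F [-0.7 -1.3  0.4] j6 -0.07 tilt [-0.  0. -1.]
shift n [ 3.145 -0.467  0.844] turn n 0.522
```

Call:
{"name": "carry_out", "arguments": {"plan": [[[0,0.35,-0.05,0.1,0.1],[0,0.7,-0.1,0.2,0.2],[0,1,-0.15,0.27,0.3],[0,1,-0.15,0.27,0.35]]], "force": 40}}

```text
t: 1.23
tcp_pos: [273.0, -471.5, 197.5]
orientation: [0.996, -0.089, -0.0, -0.001]
contact_force: [-0.5, -0.5, -0.3]
grip_width: 85.1
```

```bash
python3 go.py 505 -362.5 130 60
```

```text
t 1.23 tcp [ 273.  -471.5  197.5] jaw 79.8 w 85.1 F [-0.5 -0.5 -0.3] j6 0.64 tilt [-0.001 -0.002 -1.   ]
shift n [ 1.741 -1.236  0.564] turn n 0.22
```

Call:
{"name": "carry_out", "arguments": {"plan": [[[0,0.3,-0.2,0.1,0.1],[0,0.6,-0.4,0.2,0.17],[0,0.85,-0.6,0.28,0.17],[0,0.95,-0.7,0.3,0.17],[0,0.95,-0.7,0.3,0.17]]]}}

```text
t: 1.65
tcp_pos: [400.1, -408.1, 161.4]
orientation: [0.976, -0.218, -0.001, -0.001]
contact_force: [-1.3, -0.2, 0.0]
grip_width: 85.5
```

```bash
python3 go.py 505 -362.5 130 60
```

```text
t 1.65 tcp [ 400.1 -408.1  161.4] jaw 64.9 w 85.5 F [-1.3 -0.2  0. ] j6 1.15 tilt [-0.002 -0.001 -1.   ]
shift n [ 0.631 -0.715  0.262] turn n 0.054
```

Call:
{"name": "carry_out", "arguments": {"plan": [[[0,0.32,-0.36,0.13,0.05],[0,0.63,-0.71,0.26,0.05],[0,0.63,-0.71,0.26,0.05],[0,0.63,-0.71,0.26,0.05]]]}}

```text
t: 1.98
tcp_pos: [505.0, -363.6, 129.5]
orientation: [0.967, -0.256, -0.001, -0.001]
contact_force: [-1.4, 0.2, -0.3]
grip_width: 85.2
```

```bash
python3 go.py 505 -362.5 3 60; python3 - <<'E'
from h import *
a=shot('scene','s1.png')
cv2.imwrite('pics/s1z.png',cv2.resize(a[60:300,180:500,::-1],None,fx=2.4,fy=2.4,interpolation=2))
E
```

```text
t 1.98 tcp [ 505.  -363.6  129.5] jaw 60.3 w 85.2 F [-1.4  0.2 -0.3] j6 1.4 tilt [-0.002 -0.001 -1.   ]
shift n [-0.002 -0.007  1.054] turn n 0.004
```

View pics/s1z.png

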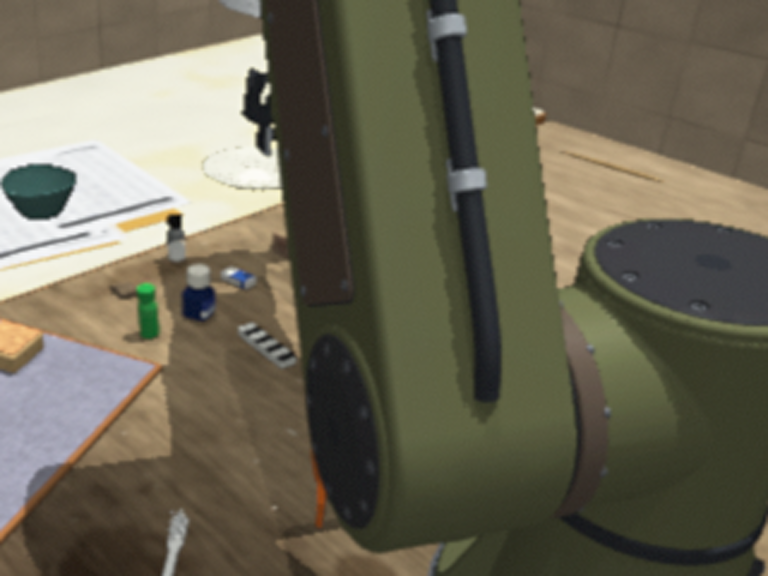

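Call:
{"name": "carry_out", "arguments": {"plan": [[[0,0,0,0.3,0],[0,0,0,0.6,0],[0,0,0,0.8,0],[0,0,-0.01,1,0],[0,0,-0.01,1,0]]]}}

```text
t: 2.45
tcp_pos: [499.5, -364.8, 7.4]
orientation: [0.966, -0.258, -0.003, -0.001]
contact_force: [-0.3, 0.4, -0.7]
grip_width: 85.6
```

```bash
python3 go.py 505 -362.5 3 60; python3 - <<'E'
from h import *
a=shot('top','t2.png')
cv2.imwrite('pics/t2z.png',cv2.resize(a[150:230,300:410,::-1],None,fx=7,fy=7,interpolation=0))
E
```

```text
t 2.45 tcp [ 499.5 -364.8    7.4] jaw 60.1 w 85.6 F [-0.3  0.4 -0.7] j6 1.4 tilt [-0.007 -0.001 -1.   ]
shift n [ 0.03  -0.039  0.037] turn n 0.001
```

View pics/t2z.png

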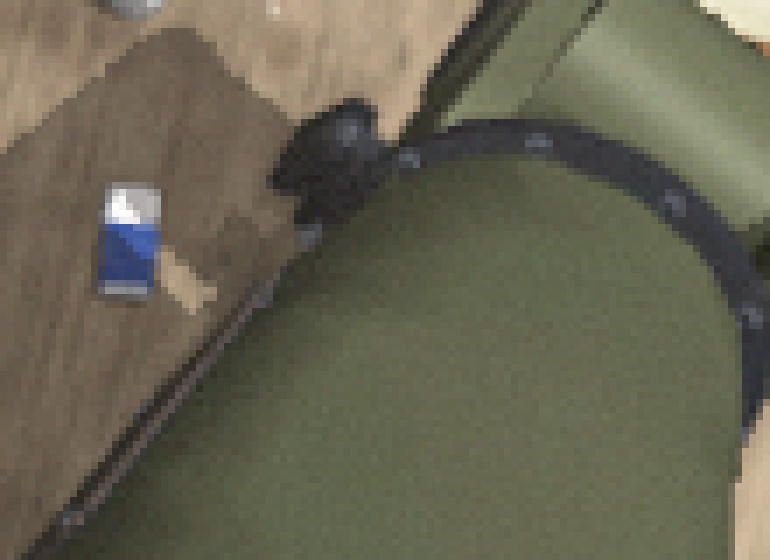

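Call:
{"name": "carry_out", "arguments": {"plan": [[[0,0,-0.01,0.03,0],[0,0,-0.01,0.03,0]]]}}

```text
t: 2.67
tcp_pos: [503.2, -365.2, 9.6]
orientation: [0.966, -0.258, 0.001, 0.0]
contact_force: [0.5, 1.0, -0.2]
grip_width: 85.5
```

```bash
python3 go.py 505 -362.5 3 60
```

```text
t 2.67 tcp [ 503.2 -365.2    9.6] jaw 60.1 w 85.5 F [ 0.5  1.  -0.2] j6 1.41 tilt [ 0.002  0.    -1.   ]
shift n [ 0.002 -0.027  0.055] turn n 0.001
```

Call:
{"name": "carry_out", "arguments": {"plan": [[[0,0,-0.02,0.05,0],[120,0,-0.02,0.05,0],[200,0,-0.02,0.05,0],[255,0,-0.02,0.05,0],[255,0,-0.02,0.05,0]]], "force": 40}}

```text
t: 3.08
tcp_pos: [504.3, -362.5, 2.8]
orientation: [0.966, -0.258, 0.0, 0.0]
contact_force: [-2.8, 6.3, 13.1]
grip_width: 41.2
```

```bash
python3 go.py 505 -362.5 3 60
```

```text
t 3.08 tcp [ 504.3 -362.5    2.8] jaw 60.1 w 41.2 F [-2.8  6.3 13.1] j6 1.41 tilt [ 0.001 -0.    -1.   ]
shift n [ 0.005 -0.003 -0.002] turn n 0.002
```

Call:
{"name": "carry_out", "arguments": {"plan": [[[255,0,0,0,0],[255,0,0,0,0],[255,0,0,0,0],[255,0,0,0,0]]]}}

```text
t: 3.42
tcp_pos: [504.4, -362.5, 3.0]
orientation: [0.966, -0.258, 0.001, 0.0]
contact_force: [-0.9, 2.3, 6.1]
grip_width: 41.0
```

```bash
python3 go.py 505 -362.5 3 60
```

```text
t 3.42 tcp [ 504.4 -362.5    3. ] jaw 60.1 w 41.0 F [-0.9  2.3  6.1] j6 1.41 tilt [ 0.001 -0.    -1.   ]
shift n [ 0.005 -0.002  0.   ] turn n 0.002
```

Call:
{"name": "carry_out", "arguments": {"plan": [[[255,0,0,-0.1,0],[255,0,0,-0.3,0],[255,0,0,-0.55,0],[255,0,0,-0.8,0],[255,0,0,-1,0]]], "force": 60}}

```text
t: 3.83
tcp_pos: [504.2, -362.6, 125.3]
orientation: [0.966, -0.258, 0.001, 0.0]
contact_force: [-0.3, 0.2, 0.1]
grip_width: 39.4
```

```bash
python3 go.py 578 199 150 60; python3 - <<'E'
from h import *
a=shot('top','t3.png')
cv2.imwrite('pics/t3z.png',cv2.resize(a[130:260,280:430,::-1],None,fx=5,fy=5,interpolation=0))
E
```

```text
t 3.83 tcp [ 504.2 -362.6  125.3] jaw 60.1 w 39.4 F [-0.3  0.2  0.1] j6 1.41 tilt [ 0.002  0.    -1.   ]
shift n [-1.797 -4.365 -0.211] turn n 0.001
```

View pics/t3z.png

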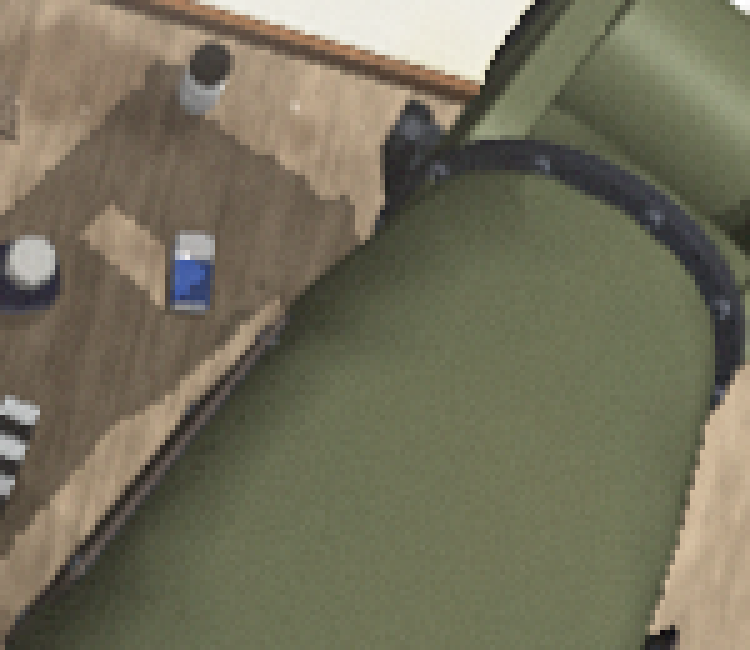

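Call:
{"name": "carry_out", "arguments": {"plan": [[[255,-0.06,-0.2,-0.05,-0.05],[255,-0.14,-0.45,-0.1,-0.1],[255,-0.24,-0.7,-0.12,-0.15],[255,-0.33,-0.9,-0.15,-0.18],[255,-0.4,-1,-0.15,-0.18]]]}}

```text
t: 4.3
tcp_pos: [522.7, -232.0, 141.3]
orientation: [0.993, -0.117, 0.001, 0.0]
contact_force: [0.2, -0.4, -0.7]
grip_width: 38.9
```

```bash
python3 go.py 578 199 145 105
```

```text
t 4.3 tcp [ 522.7 -232.   141.3] jaw 76.6 w 38.9 F [ 0.2 -0.4 -0.7] j6 1.32 tilt [ 0.001  0.    -1.   ]
shift n [-0.386 -3.601 -0.031] turn n -0.316
```

Call:
{"name": "carry_out", "arguments": {"plan": [[[255,-0.03,-0.2,0,-0.03],[255,-0.06,-0.45,0,-0.06],[255,-0.08,-0.7,0,-0.1],[255,-0.1,-0.9,0,-0.12],[255,-0.1,-1,0,-0.12]]]}}

```text
t: 4.72
tcp_pos: [538.8, -112.9, 140.4]
orientation: [1.0, -0.024, 0.0, -0.0]
contact_force: [0.6, 0.8, -0.8]
grip_width: 39.0
```

```bash
python3 go.py 578 199 145 105
```

```text
t 4.72 tcp [ 538.8 -112.9  140.4] jaw 87.2 w 39.0 F [ 0.6  0.8 -0.8] j6 1.35 tilt [ 0. -0. -1.]
shift n [ 0.201 -2.612 -0.038] turn n -0.197
```

Call:
{"name": "carry_out", "arguments": {"plan": [[[255,0.02,-0.25,0,-0.03],[255,0.03,-0.5,0,-0.06],[255,0.05,-0.75,0,-0.09],[255,0.06,-0.95,0,-0.1],[255,0.06,-1,0,-0.1]]]}}

```text
t: 5.13
tcp_pos: [552.3, 6.8, 140.3]
orientation: [0.999, 0.054, 0.0, -0.0]
contact_force: [-0.2, 1.0, -0.0]
grip_width: 39.1
```

```bash
python3 go.py 578 199 145 105
```

```text
t 5.13 tcp [552.3   6.8 140.3] jaw 96.2 w 39.1 F [-0.2  1.  -0. ] j6 1.41 tilt [ 0. -0. -1.]
shift n [ 0.386 -1.569 -0.039] turn n -0.098
```

Call:
{"name": "carry_out", "arguments": {"plan": [[[255,0.05,-0.25,0,-0.03],[255,0.1,-0.5,0,-0.06],[255,0.15,-0.75,0,-0.09],[255,0.2,-0.95,0,-0.1],[255,0.22,-1,0,-0.1]]]}}

```text
t: 5.55
tcp_pos: [565.7, 128.7, 140.2]
orientation: [0.991, 0.132, 0.0, -0.0]
contact_force: [0.2, 0.8, -0.5]
grip_width: 39.4
```

```bash
python3 go.py 578 199 145 105; python3 - <<'E'
from h import *
a=shot('scene','s4.png')
cv2.imwrite('pics/s4z.png',cv2.resize(a[130:300,60:290,::-1],None,fx=3.4,fy=3.4,interpolation=2))
E
```

```text
t 5.55 tcp [565.7 128.7 140.2] jaw 105.2 w 39.4 F [ 0.2  0.8 -0.5] j6 1.47 tilt [ 0. -0. -1.]
shift n [ 0.252 -0.539 -0.04 ] turn n 0.002
```

View pics/s4z.png

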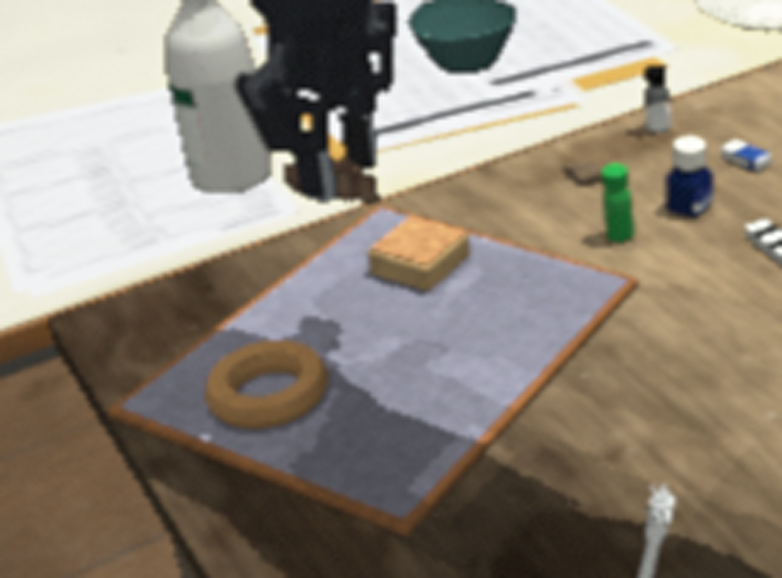

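Call:
{"name": "carry_out", "arguments": {"plan": [[[255,0.08,-0.2,0.1,0],[255,0.16,-0.4,0.25,0],[255,0.25,-0.54,0.4,0],[255,0.25,-0.54,0.5,0],[255,0.25,-0.54,0.5,0]]]}}

```text
t: 6.02
tcp_pos: [576.6, 195.7, 77.2]
orientation: [0.991, 0.131, -0.002, 0.0]
contact_force: [0.2, -0.5, -1.1]
grip_width: 39.4
```

```bash
python3 go.py 578 199 30 105;python3 - <<'E'
from h import *
o=[]
a=shot('scene','s5.png'); o.append(cv2.resize(a[190:280,90:210,::-1],(400,300),interpolation=2))
a=shot('top','t5.png'); o.append(cv2.resize(a[110:200,90:210,::-1],(400,300),interpolation=2))
cv2.imwrite('pics/s5z.png',np.hstack(o))
E
```

```text
t 6.02 tcp [576.6 195.7  77.2] jaw 105.1 w 39.4 F [ 0.2 -0.5 -1.1] j6 1.58 tilt [-0.005  0.    -1.   ]
shift n [ 0.02  -0.024  0.393] turn n 0.001
```

View pics/s5z.png

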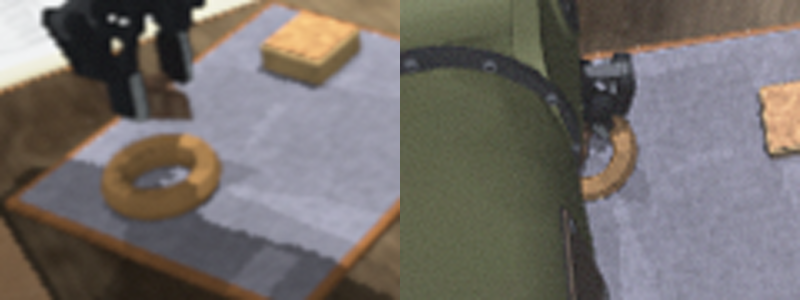

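Call:
{"name": "carry_out", "arguments": {"plan": [[[255,0,-0.02,0.12,0],[255,0,-0.02,0.22,0],[255,0,-0.02,0.3,0],[255,0,-0.02,0.33,0],[255,0,-0.02,0.33,0]]]}}

```text
t: 6.53
tcp_pos: [576.6, 198.7, 39.7]
orientation: [0.991, 0.131, -0.001, 0.0]
contact_force: [-0.3, 0.5, 0.3]
grip_width: 39.6
```

```bash
python3 go.py 578 199 30 105
```

```text
t 6.53 tcp [576.6 198.7  39.7] jaw 105.1 w 39.6 F [-0.3  0.5  0.3] j6 1.58 tilt [-0.001  0.    -1.   ]
shift n [0.012 0.001 0.081] turn n 0.001
```

Call:
{"name": "carry_out", "arguments": {"plan": [[[255,0.01,0,0.02,0],[255,0.01,0,0.04,0],[255,0.01,0,0.06,0],[255,0.01,0,0.07,0],[255,0.01,0,0.07,0]]]}}

```text
t: 6.95
tcp_pos: [577.9, 199.7, 31.9]
orientation: [0.991, 0.132, -0.0, 0.0]
contact_force: [0.6, -0.5, -1.0]
grip_width: 39.2
```

```bash
python3 go.py 578 199 30 105;python3 - <<'E'
from h import *
o=[]
a=shot('scene','s6.png'); o.append(cv2.resize(a[200:270,100:200,::-1],(800,560),interpolation=2))
cv2.imwrite('pics/s6z.png',np.hstack(o))
E
```

```text
t 6.95 tcp [577.9 199.7  31.9] jaw 105.1 w 39.2 F [ 0.6 -0.5 -1. ] j6 1.58 tilt [-0. -0. -1.]
shift n [-0.001  0.005  0.016] turn n 0.001
```

View pics/s6z.png

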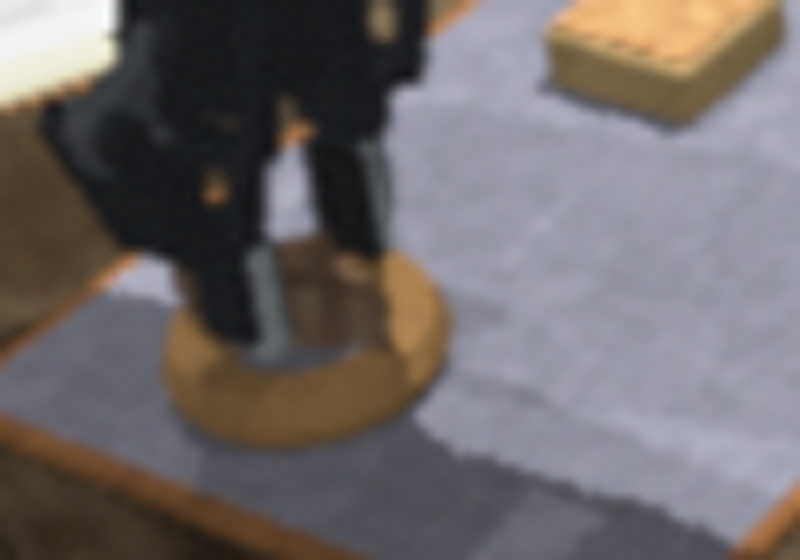

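Call:
{"name": "carry_out", "arguments": {"plan": [[[255,0,0,0.01,0],[255,0,0,0.02,0],[255,0,0,0.025,0],[255,0,0,0.025,0]]]}}

```text
t: 7.33
tcp_pos: [578.1, 199.8, 29.3]
orientation: [0.991, 0.132, 0.0, -0.0]
contact_force: [-0.9, 0.7, 2.4]
grip_width: 39.1
```

```bash
python3 go.py 578 199 30 105
```

```text
t 7.33 tcp [578.1 199.8  29.3] jaw 105.1 w 39.1 F [-0.9  0.7  2.4] j6 1.58 tilt [ 0.  0. -1.]
shift n [-0.003  0.006 -0.006] turn n 0.002
```

Call:
{"name": "carry_out", "arguments": {"plan": [[[125,0,0,0.005,0],[115,0,0,0.005,0],[100,0,0,0.005,0],[70,0,0,0,0],[40,0,0,0,0]]]}}

```text
t: 7.75
tcp_pos: [578.1, 199.7, 29.1]
orientation: [0.991, 0.132, 0.0, -0.0]
contact_force: [-0.1, -0.3, 0.4]
grip_width: 71.4
```

Call:
{"name": "carry_out", "arguments": {"plan": [[[20,0,0,-0.1,0],[0,0,0,-0.3,0],[0,0,0,-0.6,0],[0,0,0,-0.9,0],[0,0,0,-1,0]]]}}

```text
t: 8.17
tcp_pos: [579.6, 200.2, 155.7]
orientation: [0.991, 0.132, 0.004, -0.001]
contact_force: [1.3, -0.3, 0.6]
grip_width: 85.4
```

```bash
python3 go.py 402 -271 120 114;python3 - <<'E'
from h import *
o=[]
a=shot('scene','s7.png'); o.append(cv2.resize(a[200:270,100:200,::-1],(400,300),interpolation=2))
a=shot('top','t7.png'); o.append(cv2.resize(a[110:200,90:210,::-1],(400,300),interpolation=2))
cv2.imwrite('pics/s7z.png',np.hstack(o))
E
```

```text
t 8.17 tcp [579.6 200.2 155.7] jaw 105.1 w 85.4 F [ 1.3 -0.3  0.6] j6 1.58 tilt [ 0.008 -0.    -1.   ]
shift n [-2.456  3.404  0.278] turn n -0.098
```

View pics/s7z.png

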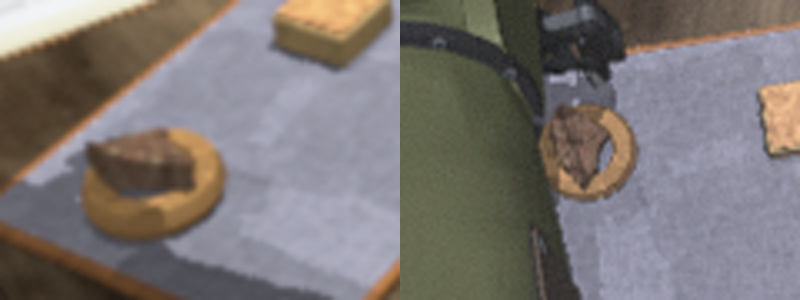

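Call:
{"name": "carry_out", "arguments": {"plan": [[[0,-0.2,0.3,0,0],[0,-0.45,0.65,0,0],[0,-0.7,1,0,-0.05],[0,-0.7,1,0,-0.1]]]}}

```text
t: 8.6
tcp_pos: [526.3, 58.9, 148.1]
orientation: [0.978, 0.21, -0.001, 0.0]
contact_force: [1.3, -0.3, 0.4]
grip_width: 85.5
```

```bash
python3 go.py 402 -271 120 114;python3 - <<'E'
from h import *
o=[]
a=shot('top','t8.png'); o.append(cv2.resize(a[110:200,110:230,::-1],(800,600),interpolation=0))
cv2.imwrite('pics/t8z.png',np.hstack(o))
E
```

```text
t 8.6 tcp [526.3  58.9 148.1] jaw 114.3 w 85.5 F [ 1.3 -0.3  0.4] j6 1.19 tilt [-0.002 -0.    -1.   ]
shift n [-2.073  2.082  0.238] turn n 0.003
```

View pics/t8z.png

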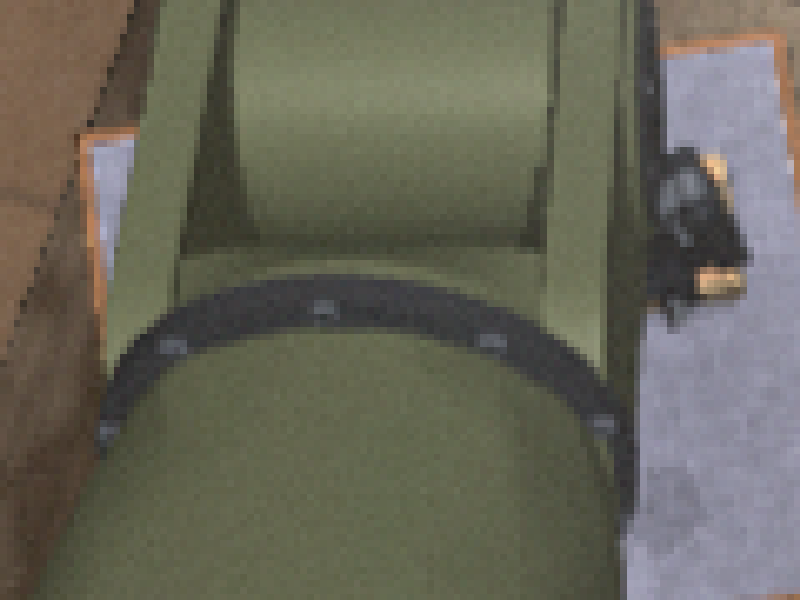

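Call:
{"name": "carry_out", "arguments": {"plan": [[[0,-0.3,0.3,0,0],[0,-0.55,0.55,0.05,0],[0,-0.8,0.8,0.1,0],[0,-1,1,0.1,0],[0,-1,1,0.1,0]]]}}

```text
t: 9.07
tcp_pos: [465.3, -100.9, 136.0]
orientation: [0.978, 0.207, -0.001, -0.0]
contact_force: [-0.7, 0.5, 0.3]
grip_width: 85.3
```

Call:
{"name": "carry_out", "arguments": {"plan": [[[0,-0.3,0.3,0,0],[0,-0.55,0.55,0.05,0],[0,-0.8,0.8,0.1,0],[0,-1,1,0.1,0],[0,-1,1,0.1,0]]]}}

```text
t: 9.48
tcp_pos: [405.0, -259.4, 124.1]
orientation: [0.978, 0.207, -0.001, -0.0]
contact_force: [0.3, 0.9, 0.2]
grip_width: 85.6
```

```bash
python3 go.py 402 -271 120 114;python3 - <<'E'
from h import *
o=[]
a=shot('top','t9.png'); o.append(cv2.resize(a[120:195,110:210,::-1],(800,600),interpolation=0))
cv2.imwrite('pics/t9z.png',np.hstack(o))
a=shot('scene','s9.png'); cv2.imwrite('pics/s9z.png',cv2.resize(a[200:275,100:200,::-1],(800,600),interpolation=0))
E
```

```text
t 9.48 tcp [ 405.  -259.4  124.1] jaw 113.9 w 85.6 F [0.3 0.9 0.2] j6 0.51 tilt [-0.001 -0.001 -1.   ]
shift n [-0.062  0.078  0.034] turn n -0.001
```

View pics/t9z.png

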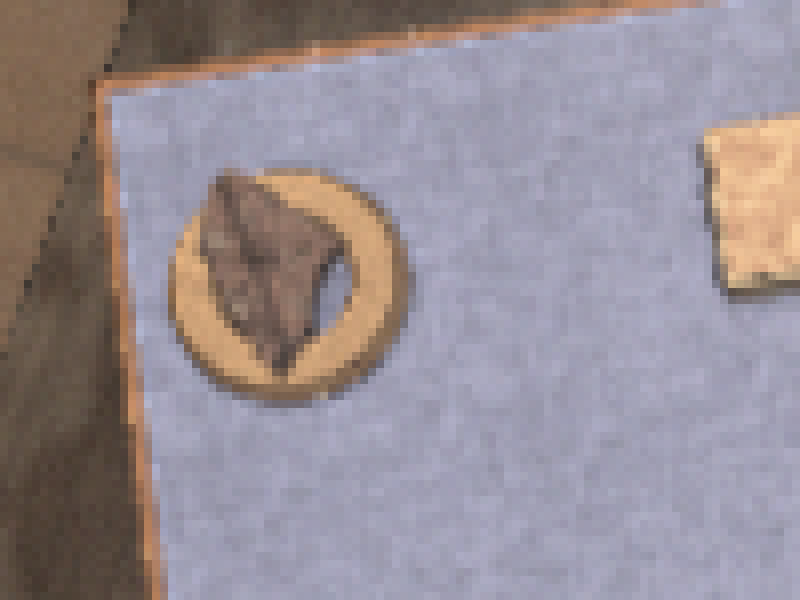

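View pics/s9z.png

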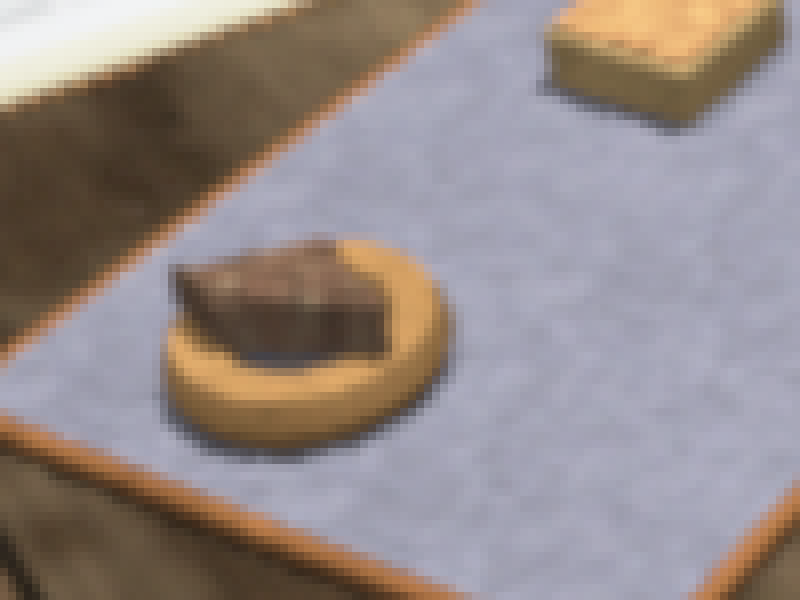

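Call:
{"name": "carry_out", "arguments": {"plan": [[[0,-0.06,0.08,0.2,0],[0,-0.06,0.08,0.4,0],[0,-0.06,0.08,0.6,0],[0,-0.06,0.08,0.7,0],[0,-0.06,0.08,0.7,0]]]}}

```text
t: 10.0
tcp_pos: [404.1, -264.6, 38.5]
orientation: [0.978, 0.21, -0.002, -0.002]
contact_force: [-0.3, 1.2, 0.5]
grip_width: 85.4
```

```bash
python3 go.py 402 -271.5 2 114;python3 - <<'E'
from h import *
a=shot('top','t10.png'); cv2.imwrite('pics/t10z.png',cv2.resize(a[195:255,290:370,::-1],(800,600),interpolation=0))
E
```

```text
t 10.0 tcp [ 404.1 -264.6   38.5] jaw 114.2 w 85.4 F [-0.3  1.2  0.5] j6 0.49 tilt [-0.002 -0.004 -1.   ]
shift n [-0.039  0.047  0.304] turn n 0.002
```

View pics/t10z.png

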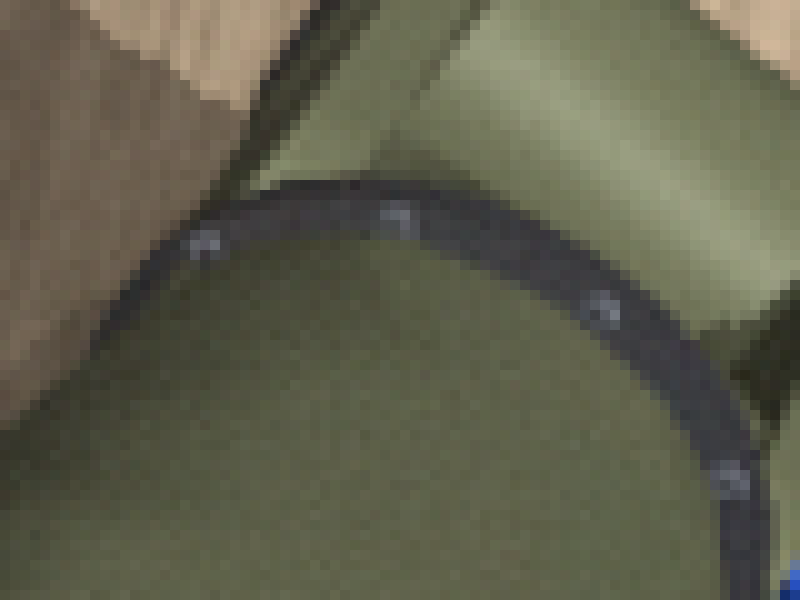

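Call:
{"name": "carry_out", "arguments": {"plan": [[[0,-0.04,0.05,0.1,0],[0,-0.04,0.05,0.2,0],[0,-0.04,0.05,0.26,0],[0,-0.04,0.05,0.26,0]]]}}

```text
t: 10.38
tcp_pos: [402.9, -273.6, 9.5]
orientation: [0.978, 0.209, -0.0, -0.0]
contact_force: [-0.4, 1.0, 0.2]
grip_width: 85.4
```

```bash
python3 go.py 401.5 -271.5 2.5 114
```

```text
t 10.38 tcp [ 402.9 -273.6    9.5] jaw 114.2 w 85.4 F [-0.4  1.   0.2] j6 0.48 tilt [-0.    -0.001 -1.   ]
shift n [-0.003 -0.021  0.059] turn n 0.002
```

Call:
{"name": "carry_out", "arguments": {"plan": [[[0,0,-0.01,0.03,0],[100,0,-0.02,0.06,0],[180,0,-0.02,0.06,0],[220,0,-0.02,0.06,0],[255,0,-0.02,0.06,0]]], "force": 40}}

```text
t: 10.8
tcp_pos: [402.0, -272.2, 3.0]
orientation: [0.978, 0.209, 0.0, 0.0]
contact_force: [-0.3, -0.4, 0.6]
grip_width: 38.8
```

Call:
{"name": "carry_out", "arguments": {"plan": [[[255,0,0,0,0],[255,0,0,0,0],[255,0,0,0,0],[255,0,0,0,0]]]}}

```text
t: 11.13
tcp_pos: [402.1, -272.4, 3.1]
orientation: [0.978, 0.209, 0.0, 0.0]
contact_force: [-0.4, 0.1, 6.1]
grip_width: 16.9
```

```bash
python3 go.py 401.5 -271.5 2.5 114
```

```text
t 11.13 tcp [ 402.1 -272.4    3.1] jaw 114.1 w 16.9 F [-0.4  0.1  6.1] j6 0.48 tilt [ 0.     0.001 -1.   ]
shift n [-0.001 -0.009  0.005] turn n 0.001
```

Call:
{"name": "carry_out", "arguments": {"plan": [[[255,0,0,0,0],[255,0,0,0,0],[255,0,0,-0.1,0],[255,0,0,-0.25,0],[255,0,0,-0.4,0]]]}}

```text
t: 11.55
tcp_pos: [401.4, -271.9, 50.8]
orientation: [0.978, 0.209, -0.0, -0.001]
contact_force: [-0.8, -0.7, 0.3]
grip_width: 16.4
```

```bash
python3 go.py 610 33 130 100
```

```text
t 11.55 tcp [ 401.4 -271.9   50.8] jaw 114.1 w 16.4 F [-0.8 -0.7  0.3] j6 0.48 tilt [-0.001 -0.001 -1.   ]
shift n [ 2.625 -1.609 -0.659] turn n 0.157
```

Call:
{"name": "carry_out", "arguments": {"plan": [[[255,0.1,-0.05,-0.2,0],[255,0.3,-0.18,-0.4,0],[255,0.55,-0.33,-0.6,0],[255,0.8,-0.48,-0.7,0],[255,0.9,-0.54,-0.7,0]]]}}

```text
t: 11.97
tcp_pos: [476.5, -166.6, 137.7]
orientation: [0.978, 0.21, 0.002, 0.001]
contact_force: [0.4, -0.2, -0.1]
grip_width: 16.7
```

Call:
{"name": "carry_out", "arguments": {"plan": [[[255,0.2,-0.12,0,0],[255,0.4,-0.24,0,0],[255,0.6,-0.36,0,0],[255,0.8,-0.48,0,0],[255,0.85,-0.51,0,0]]]}}

```text
t: 12.38
tcp_pos: [543.3, -68.6, 134.5]
orientation: [0.978, 0.21, 0.0, -0.0]
contact_force: [1.2, -0.5, -0.5]
grip_width: 16.6
```

```bash
python3 go.py 610 33 70 114;python3 - <<'E'
from h import *
a=shot('top','t11.png'); cv2.imwrite('pics/t11z.png',cv2.resize(a[110:260,160:360,::-1],(800,600),interpolation=0))
a=shot('scene','s11.png'); cv2.imwrite('pics/s11z.png',cv2.resize(a[100:250,140:340,::-1],(800,600),interpolation=0))
E
```

```text
t 12.38 tcp [543.3 -68.6 134.5] jaw 114.3 w 16.6 F [ 1.2 -0.5 -0.5] j6 0.95 tilt [ 0. -0. -1.]
shift n [ 0.854 -0.543  0.538] turn n 0.003
```

View pics/s11z.png

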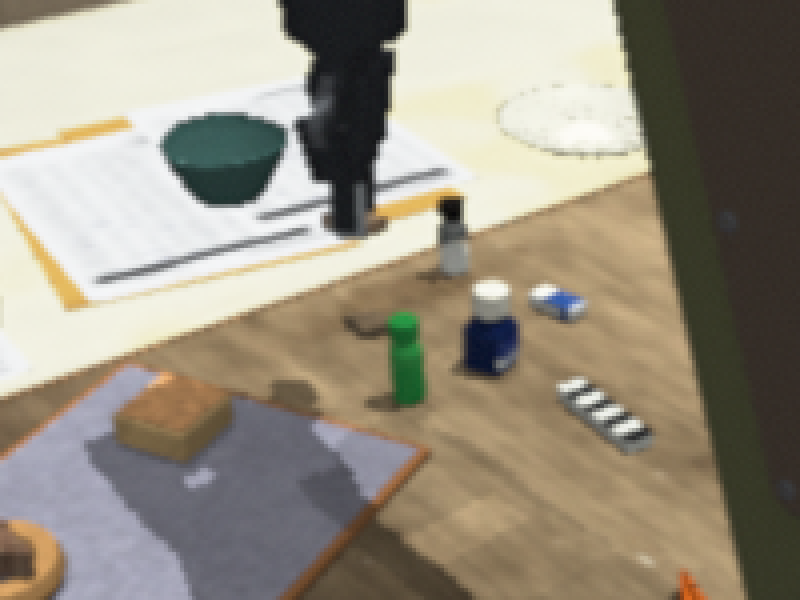

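View pics/t11z.png

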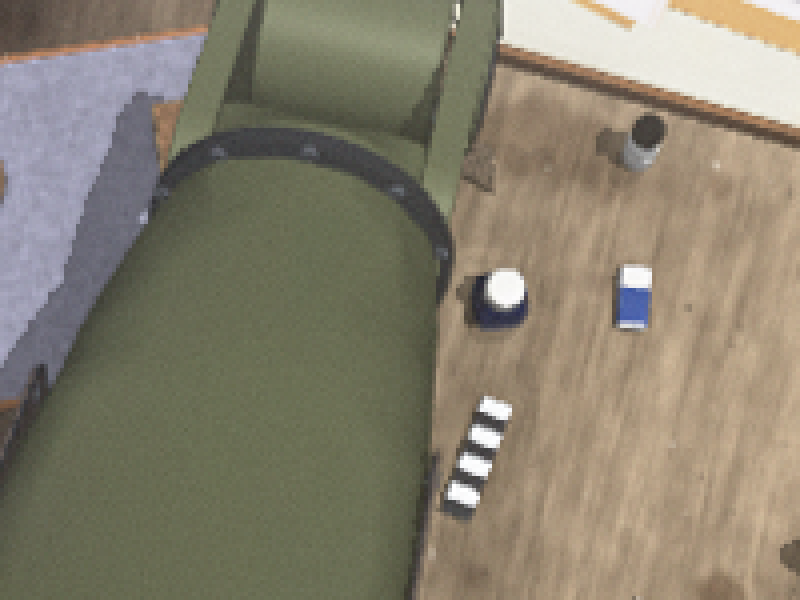

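Call:
{"name": "carry_out", "arguments": {"plan": [[[255,0.2,-0.12,0.05,0],[255,0.42,-0.27,0.15,0],[255,0.65,-0.41,0.3,0],[255,0.85,-0.54,0.4,0],[255,0.85,-0.54,0.5,0]]]}}

```text
t: 12.9
tcp_pos: [609.7, 31.8, 73.7]
orientation: [0.978, 0.21, 0.0, -0.0]
contact_force: [-0.1, -0.0, 0.7]
grip_width: 16.8
```

Call:
{"name": "carry_out", "arguments": {"plan": [[[255,0,0,0,0],[255,0,0,0,0]]]}}

```text
t: 13.07
tcp_pos: [607.8, 28.2, 74.3]
orientation: [0.978, 0.209, -0.001, -0.0]
contact_force: [0.5, -0.1, 0.4]
grip_width: 17.0
```

```bash
python3 go.py 609.5 33.3 35 114;python3 - <<'E'
from h import *
a=shot('scene','s12.png'); cv2.imwrite('pics/s12z.png',cv2.resize(a[160:235,140:240,::-1],(800,600),interpolation=2))
E
```

```text
t 13.07 tcp [607.8  28.2  74.3] jaw 114.1 w 17.0 F [ 0.5 -0.1  0.4] j6 1.14 tilt [-0.002 -0.001 -1.   ]
shift n [ 0.031 -0.033  0.327] turn n 0.001
```

View pics/s12z.png

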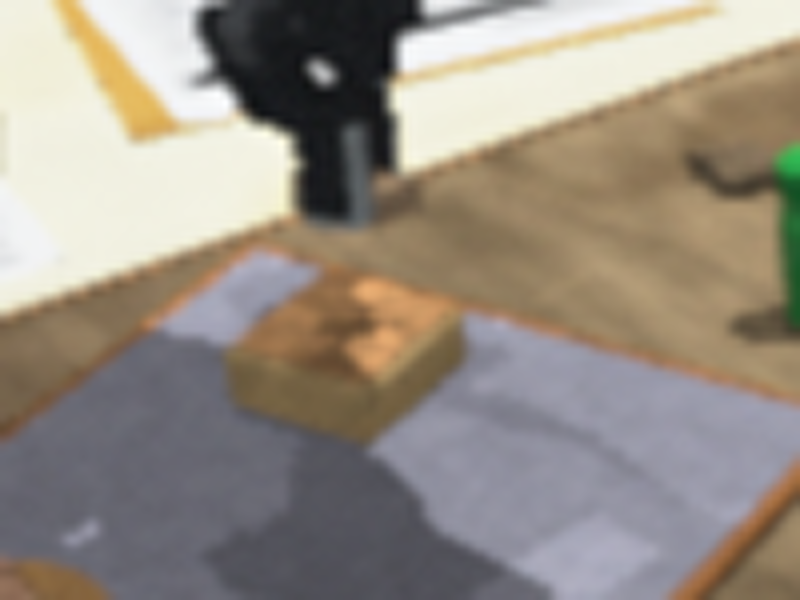

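Call:
{"name": "carry_out", "arguments": {"plan": [[[255,0.02,-0.02,0.1,0],[255,0.03,-0.03,0.18,0],[255,0.03,-0.03,0.24,0],[255,0.03,-0.03,0.28,0],[255,0.03,-0.03,0.28,0]]]}}

```text
t: 13.53
tcp_pos: [609.7, 34.1, 39.6]
orientation: [0.978, 0.209, -0.001, -0.0]
contact_force: [-0.3, -0.7, -0.2]
grip_width: 16.9
```

```bash
python3 go.py 609.5 33.3 35 114;python3 - <<'E'
from h import *
a=shot('scene','s13.png'); cv2.imwrite('pics/s13z.png',cv2.resize(a[160:235,140:240,::-1],(800,600),interpolation=2))
E
```

```text
t 13.53 tcp [609.7  34.1  39.6] jaw 114.1 w 16.9 F [-0.3 -0.7 -0.2] j6 1.15 tilt [-0.002 -0.001 -1.   ]
shift n [-0.004  0.005  0.038] turn n 0.001
```

View pics/s13z.png

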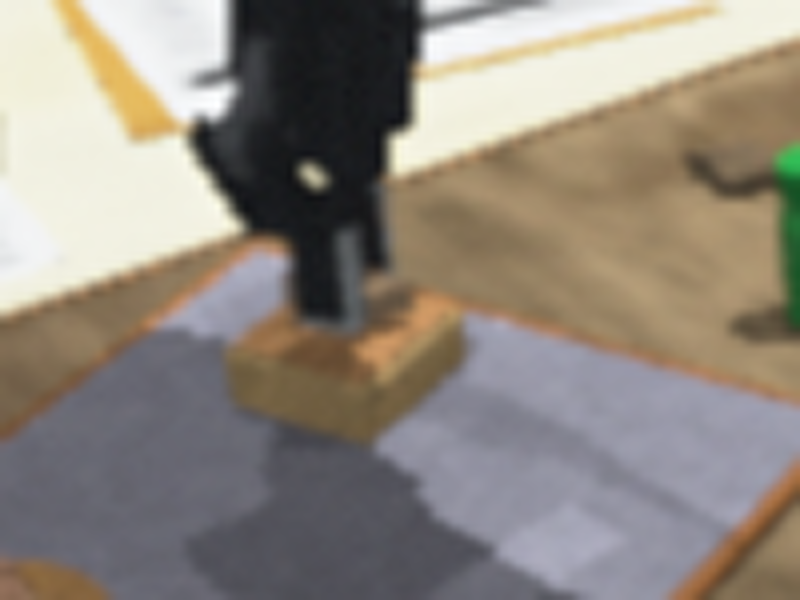

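Call:
{"name": "carry_out", "arguments": {"plan": [[[255,0,0,0.01,0],[255,0,0,0.02,0],[255,0,0,0.03,0],[255,0,0,0.036,0],[255,0,0,0.036,0]]]}}

```text
t: 14.0
tcp_pos: [610.3, 34.2, 36.7]
orientation: [0.978, 0.209, -0.0, -0.0]
contact_force: [0.7, 0.6, -0.3]
grip_width: 16.8
```

```bash
python3 go.py 609.5 33.3 34.5 114
```

```text
t 14.0 tcp [610.3  34.2  36.7] jaw 114.1 w 16.8 F [ 0.7  0.6 -0.3] j6 1.15 tilt [-0. -0. -1.]
shift n [-0.009  0.004  0.018] turn n 0.001
```

Call:
{"name": "carry_out", "arguments": {"plan": [[[255,0,0,0.005,0],[255,0,0,0.01,0],[255,0,0,0.015,0],[255,0,0,0.015,0]]]}}

```text
t: 14.33
tcp_pos: [610.4, 34.2, 35.1]
orientation: [0.978, 0.209, 0.0, 0.0]
contact_force: [-0.1, 0.2, 2.4]
grip_width: 17.2
```

```bash
python3 go.py 609.5 33.3 34.5 114
```

```text
t 14.33 tcp [610.4  34.2  35.1] jaw 114.1 w 17.2 F [-0.1  0.2  2.4] j6 1.15 tilt [ 0.  0. -1.]
shift n [-0.01   0.004  0.005] turn n 0.001
```

Call:
{"name": "carry_out", "arguments": {"plan": [[[195,0,0,0.003,0],[185,0,0,0.003,0],[170,0,0,0.003,0],[140,0,0,0,0],[110,0,0,0,0]]]}}

```text
t: 14.75
tcp_pos: [610.4, 34.2, 35.0]
orientation: [0.978, 0.209, -0.0, 0.0]
contact_force: [-0.0, 0.2, 0.5]
grip_width: 48.0
```

Call:
{"name": "carry_out", "arguments": {"plan": [[[80,0,0,-0.05,0],[40,0,0,-0.2,0],[0,0,0,-0.5,0],[0,0,0,-0.8,0],[0,0,0,-0.9,0]]]}}

```text
t: 15.17
tcp_pos: [612.0, 34.3, 148.9]
orientation: [0.978, 0.209, 0.003, 0.001]
contact_force: [0.4, 1.2, 1.7]
grip_width: 85.3
```

```bash
python3 go.py 613 -258.5 140 163;python3 - <<'E'
from h import *
a=shot('scene','s14.png'); cv2.imwrite('pics/s14z.png',cv2.resize(a[160:235,140:240,::-1],(800,600),interpolation=2))
E
```

```text
t 15.17 tcp [612.   34.3 148.9] jaw 114.1 w 85.3 F [0.4 1.2 1.7] j6 1.15 tilt [ 0.006  0.003 -1.   ]
shift n [-0.99   2.23   0.074] turn n -0.543
```

View pics/s14z.png

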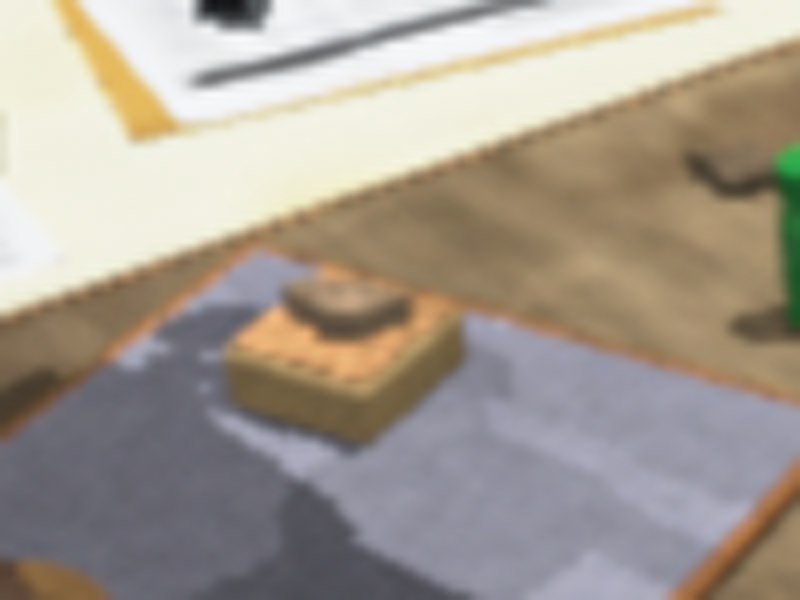

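Call:
{"name": "carry_out", "arguments": {"plan": [[[0,-0.15,0.33,0,0.07],[0,-0.3,0.66,0,0.14],[0,-0.45,1,0,0.22],[0,-0.45,1,0,0.22]]]}}

```text
t: 15.55
tcp_pos: [609.6, -102.8, 142.7]
orientation: [0.999, 0.032, -0.0, 0.0]
contact_force: [-0.4, -0.0, -0.1]
grip_width: 85.0
```

```bash
python3 go.py 613 -258.5 140 75
```

```text
t 15.55 tcp [ 609.6 -102.8  142.7] jaw 93.7 w 85.0 F [-0.4 -0.  -0.1] j6 1.28 tilt [-0.     0.001 -1.   ]
shift n [-0.054  1.296  0.024] turn n 0.207
```

Call:
{"name": "carry_out", "arguments": {"plan": [[[0,-0.02,0.33,0,0.07],[0,-0.03,0.66,0,0.14],[0,-0.05,0.9,0,0.21],[0,-0.05,1,0,0.21],[0,-0.05,1,0,0.21]]]}}

```text
t: 15.97
tcp_pos: [612.8, -219.8, 142.4]
orientation: [0.992, -0.127, -0.0, 0.0]
contact_force: [-0.5, 0.5, -0.5]
grip_width: 85.2
```

```bash
python3 go.py 613 -258.5 110 75; python3 - <<'E'
from h import *
a=shot('scene','s15.png'); cv2.imwrite('pics/s15z.png',cv2.resize(a[100:250,140:340,::-1],(800,600),interpolation=2))
a=shot('top','t15.png'); cv2.imwrite('pics/t15z.png',cv2.resize(a[110:230,110:270,::-1],(800,600),interpolation=0))
E
```

```text
t 15.97 tcp [ 612.8 -219.8  142.4] jaw 75.4 w 85.2 F [-0.5  0.5 -0.5] j6 1.43 tilt [-0.001  0.    -1.   ]
shift n [0.083 0.312 0.27 ] turn n 0.004
```

View pics/s15z.png

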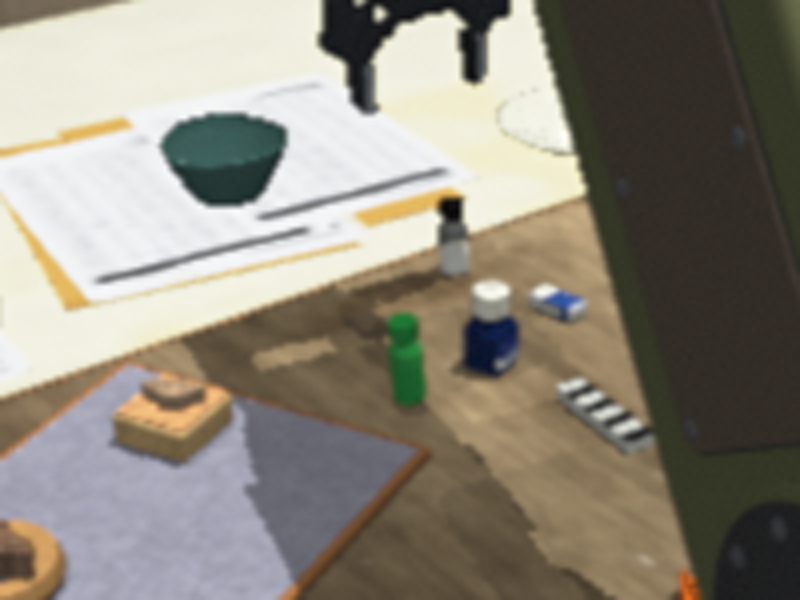

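View pics/t15z.png

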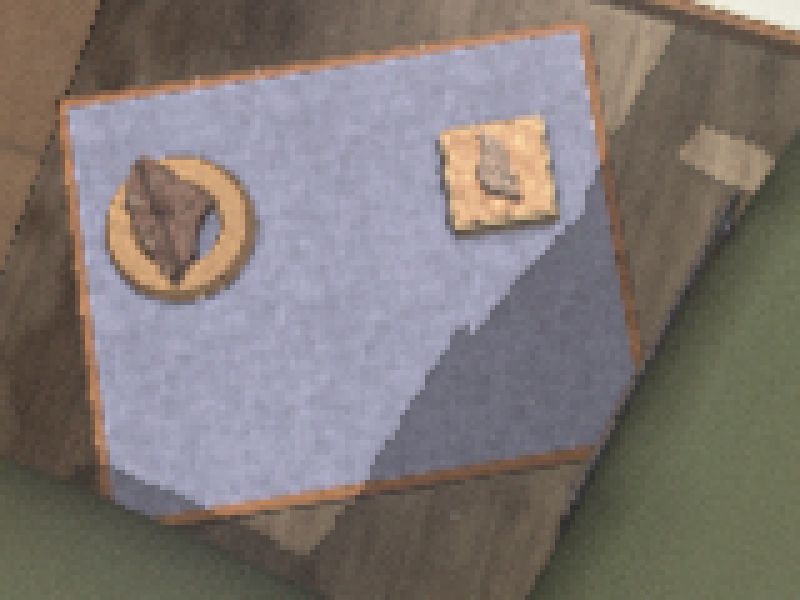

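Call:
{"name": "carry_out", "arguments": {"plan": [[[0,0.04,0.15,0.1,0],[0,0.08,0.31,0.2,0],[0,0.08,0.31,0.27,0],[0,0.08,0.31,0.27,0],[0,0.08,0.31,0.27,0]]]}}

```text
t: 16.48
tcp_pos: [613.3, -254.2, 110.4]
orientation: [0.992, -0.126, -0.0, -0.0]
contact_force: [0.1, 0.0, -0.8]
grip_width: 85.4
```

```bash
python3 go.py 613 -258.5 12 75; python3 - <<'E'
from h import *
a=shot('scene','s16.png'); cv2.imwrite('pics/s16z.png',cv2.resize(a[110:185,210:310,::-1],(800,600),interpolation=2))
for r in recognise('scene','vial_mid')[:3]: print(r['score'],np.round(world('scene',r['point'])))
E
```

```text
t 16.48 tcp [ 613.3 -254.2  110.4] jaw 75.6 w 85.4 F [ 0.1  0.  -0.8] j6 1.37 tilt [-0.001 -0.    -1.   ]
shift n [0.007 0.035 0.82 ] turn n 0.006
0.6 [522. -87.  33.]
```

View pics/s16z.png

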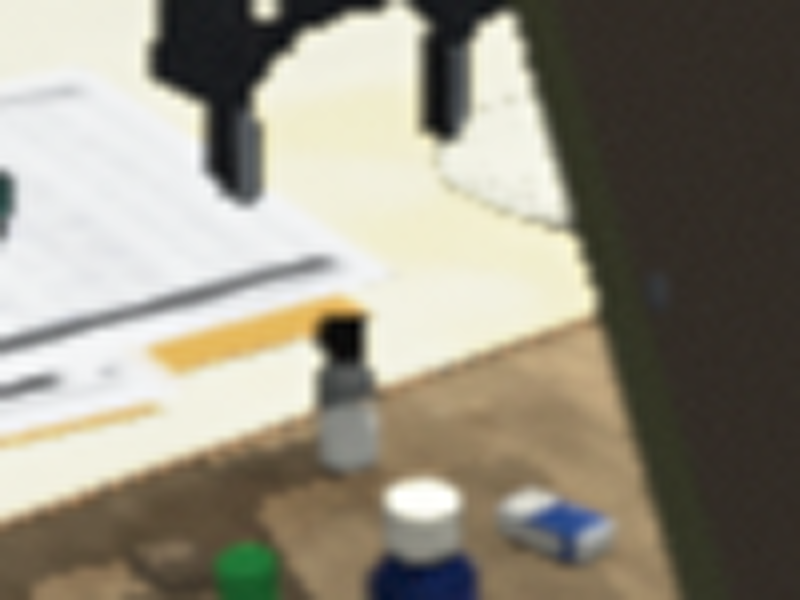

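Call:
{"name": "carry_out", "arguments": {"plan": [[[0,0.005,0.035,0.15,0],[0,0.005,0.035,0.3,0],[0,0.005,0.035,0.45,0],[0,0.005,0.035,0.6,0],[0,0.005,0.035,0.6,0]]]}}

```text
t: 17.0
tcp_pos: [611.6, -258.6, 35.7]
orientation: [0.992, -0.126, -0.002, -0.001]
contact_force: [-1.3, 0.5, -0.5]
grip_width: 85.0
```

```bash
python3 go.py 613 -258.5 12 75; python3 - <<'E'
from h import *
a=shot('scene','s17.png'); cv2.imwrite('pics/s17z.png',cv2.resize(a[110:185,210:310,::-1],(800,600),interpolation=2))
E
```

```text
t 17.0 tcp [ 611.6 -258.6   35.7] jaw 75.5 w 85.0 F [-1.3  0.5 -0.5] j6 1.37 tilt [-0.004 -0.001 -1.   ]
shift n [ 0.012 -0.004  0.198] turn n 0.006
```

View pics/s17z.png

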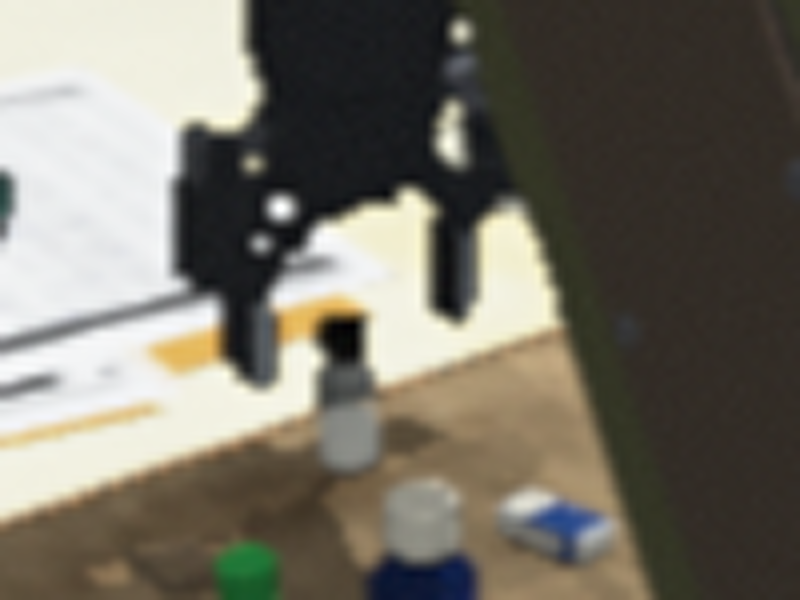

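Call:
{"name": "carry_out", "arguments": {"plan": [[[0,0.005,-0.005,0.1,0],[0,0.005,-0.005,0.18,0],[0,0.005,-0.005,0.18,0],[0,0.005,-0.005,0.18,0]]]}}

```text
t: 17.38
tcp_pos: [613.3, -259.5, 16.7]
orientation: [0.992, -0.127, -0.0, -0.0]
contact_force: [0.6, -0.4, 1.0]
grip_width: 85.0
```

```bash
python3 go.py 613 -258.5 11 75; python3 - <<'E'
from h import *
a=shot('scene','s18.png'); cv2.imwrite('pics/s18z.png',cv2.resize(a[110:185,210:310,::-1],(800,600),interpolation=2))
E
```

```text
t 17.38 tcp [ 613.3 -259.5   16.7] jaw 75.4 w 85.0 F [ 0.6 -0.4  1. ] j6 1.37 tilt [-0.001 -0.    -1.   ]
shift n [-0.005 -0.007  0.048] turn n 0.005
```

View pics/s18z.png

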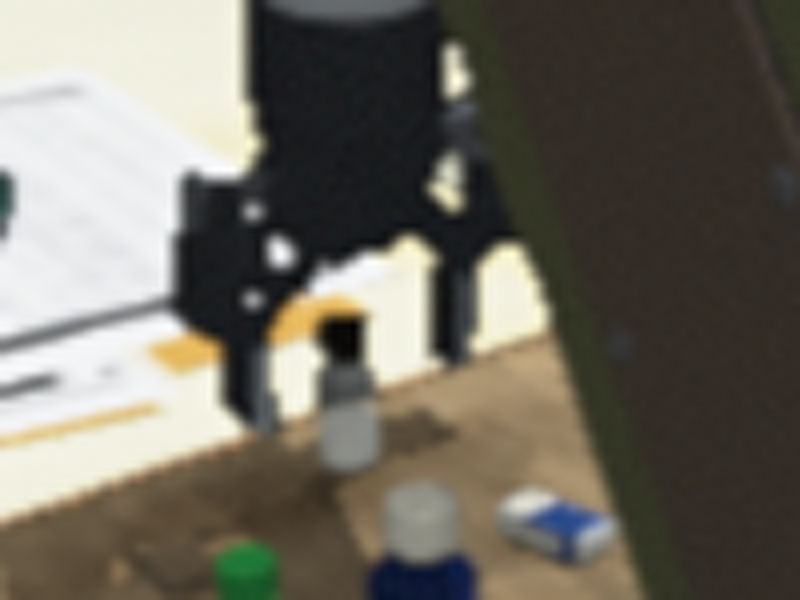

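Aligned. Lower slightly and close.

Call:
{"name": "carry_out", "arguments": {"plan": [[[0,0,-0.005,0.045,0],[60,0,-0.005,0.045,0],[110,0,-0.005,0.045,0],[150,0,-0.005,0.045,0],[180,0,-0.005,0.045,0]]], "force": 30}}

```text
t: 17.85
tcp_pos: [613.6, -259.2, 11.8]
orientation: [0.992, -0.127, 0.0, 0.0]
contact_force: [0.1, 0.5, -0.1]
grip_width: 39.0
```

Call:
{"name": "carry_out", "arguments": {"plan": [[[210,0,0,0,0],[255,0,0,0,0],[255,0,0,0,0],[255,0,0,0,0],[255,0,0,0,0]]]}}

```text
t: 18.27
tcp_pos: [613.7, -259.1, 11.8]
orientation: [0.992, -0.127, 0.0, 0.0]
contact_force: [-0.5, -0.3, 3.9]
grip_width: 21.9
```

```bash
python3 go.py 613 -258.5 12 75; python3 - <<'E'
from h import *
a=shot('scene','s19.png'); cv2.imwrite('pics/s19z.png',cv2.resize(a[110:185,210:310,::-1],(800,600),interpolation=2))
E
```

```text
t 18.27 tcp [ 613.7 -259.1   11.8] jaw 75.4 w 21.9 F [-0.5 -0.3  3.9] j6 1.37 tilt [ 0.  0. -1.]
shift n [-0.007 -0.004 -0.001] turn n 0.005
```

View pics/s19z.png

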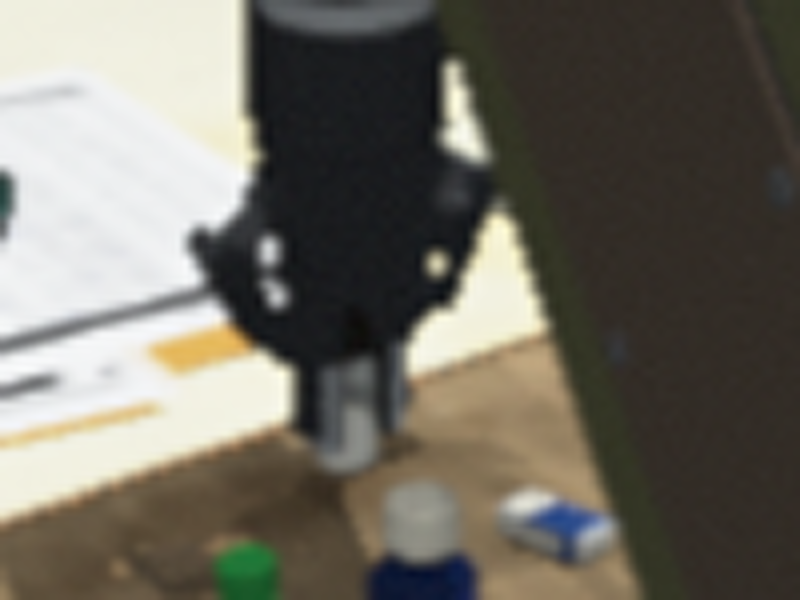

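Call:
{"name": "carry_out", "arguments": {"plan": [[[255,0,0,-0.1,0],[255,0,0,-0.25,0],[255,0,0,-0.45,0],[255,0,0,-0.65,0],[255,0,0,-0.8,0]]], "force": 40}}

```text
t: 18.73
tcp_pos: [613.8, -259.2, 110.4]
orientation: [0.992, -0.127, 0.001, 0.0]
contact_force: [-0.0, -0.5, 0.9]
grip_width: 21.4
```

```bash
python3 go.py 594.5 116.5 120 100; python3 - <<'E'
from h import *
a=shot('scene','s20.png'); cv2.imwrite('pics/s20z.png',cv2.resize(a[80:185,190:330,::-1],(800,600),interpolation=2))
E
```

```text
t 18.73 tcp [ 613.8 -259.2  110.4] jaw 75.4 w 21.4 F [-0.  -0.5  0.9] j6 1.37 tilt [ 0.002  0.    -1.   ]
shift n [-0.943 -2.99  -0.083] turn n -0.273
```

View pics/s20z.png

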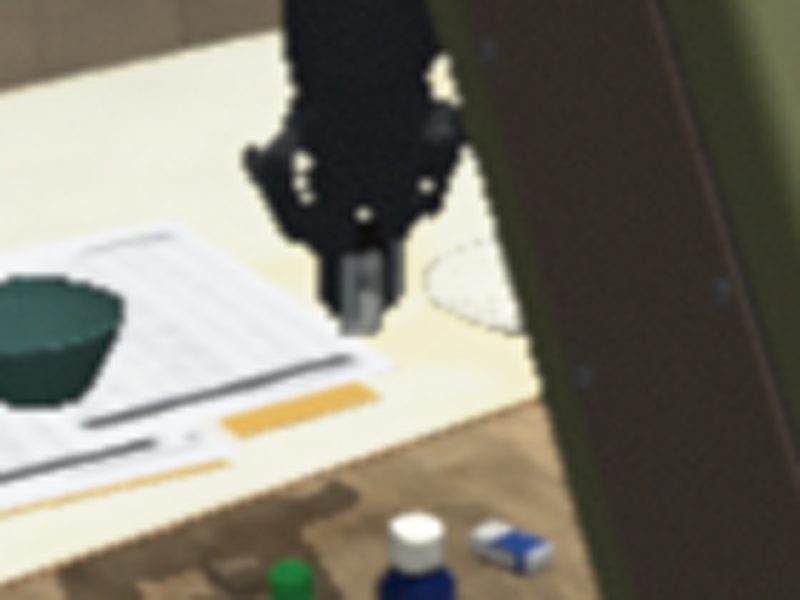

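Call:
{"name": "carry_out", "arguments": {"plan": [[[255,-0.05,-0.2,-0.03,-0.05],[255,-0.12,-0.45,-0.06,-0.1],[255,-0.2,-0.7,-0.08,-0.16],[255,-0.27,-0.9,-0.08,-0.22],[255,-0.3,-1,-0.08,-0.26]]]}}

```text
t: 19.2
tcp_pos: [608.6, -131.0, 117.9]
orientation: [0.997, 0.08, 0.0, -0.0]
contact_force: [0.1, -0.1, -0.5]
grip_width: 21.6
```

```bash
python3 go.py 594.5 116.5 120 145
```

```text
t 19.2 tcp [ 608.6 -131.   117.9] jaw 99.2 w 21.6 F [ 0.1 -0.1 -0.5] j6 1.14 tilt [ 0. -0. -1.]
shift n [ 0.215 -2.055 -0.017] turn n -0.509
```

Call:
{"name": "carry_out", "arguments": {"plan": [[[255,0.02,-0.2,0,-0.05],[255,0.05,-0.45,0,-0.1],[255,0.08,-0.7,0,-0.16],[255,0.1,-0.9,0,-0.22],[255,0.1,-1,0,-0.26]]]}}

```text
t: 19.62
tcp_pos: [602.1, -10.8, 117.7]
orientation: [0.96, 0.281, 0.0, -0.0]
contact_force: [0.3, 0.5, -0.0]
grip_width: 22.1
```

```bash
python3 go.py 594.5 116.5 110 145
```

```text
t 19.62 tcp [602.1 -10.8 117.7] jaw 122.6 w 22.1 F [ 0.3  0.5 -0. ] j6 0.92 tilt [ 0. -0. -1.]
shift n [ 0.519 -0.927  0.064] turn n -0.248
```

Call:
{"name": "carry_out", "arguments": {"plan": [[[255,0.12,-0.2,0,-0.05],[255,0.25,-0.45,0,-0.1],[255,0.38,-0.68,0,-0.16],[255,0.49,-0.87,0,-0.22],[255,0.52,-0.93,0.05,-0.25]]]}}

```text
t: 20.03
tcp_pos: [595.6, 117.8, 112.7]
orientation: [0.886, 0.463, 0.001, 0.0]
contact_force: [-0.0, -0.1, -0.6]
grip_width: 21.7
```

Call:
{"name": "carry_out", "arguments": {"plan": [[[255,0,0,0.1,0],[255,0,0,0.2,0],[255,0,0,0.3,0],[255,0,0,0.4,0],[255,0,0,0.4,0]]]}}

```text
t: 20.45
tcp_pos: [594.3, 113.1, 59.8]
orientation: [0.889, 0.459, -0.002, -0.001]
contact_force: [0.2, -0.4, -1.1]
grip_width: 21.5
```

```bash
python3 go.py 594.5 116.5 20 145;  python3 - <<'E'
from h import *
a=shot('scene','s21.png'); cv2.imwrite('pics/s21z.png',cv2.resize(a[140:260,90:250,::-1],(800,600),interpolation=2))
E
```

```text
t 20.45 tcp [594.3 113.1  59.8] jaw 144.6 w 21.5 F [ 0.2 -0.4 -1.1] j6 0.75 tilt [-0.003 -0.003 -1.   ]
shift n [ 0.025 -0.014  0.332] turn n -0.004
```

View pics/s21z.png

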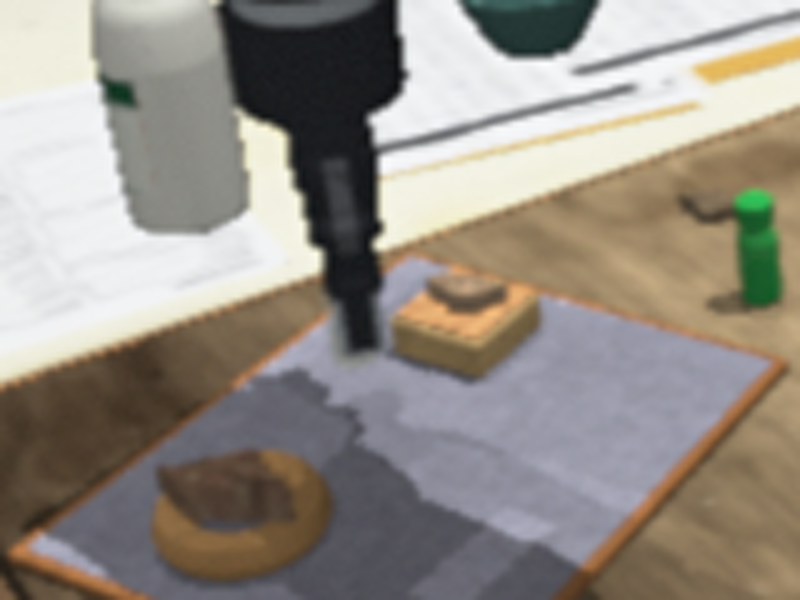

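Call:
{"name": "carry_out", "arguments": {"plan": [[[255,0.02,-0.01,0.08,0],[255,0.02,-0.01,0.16,0],[255,0.02,-0.01,0.23,0],[255,0.02,-0.01,0.27,0],[255,0.02,-0.01,0.27,0]]]}}

```text
t: 20.92
tcp_pos: [595.4, 116.8, 29.3]
orientation: [0.888, 0.46, -0.001, -0.0]
contact_force: [0.3, 0.2, -0.3]
grip_width: 21.9
```

```bash
python3 go.py 594.5 116.5 20 145
```

```text
t 20.92 tcp [595.4 116.8  29.3] jaw 144.7 w 21.9 F [ 0.3  0.2 -0.3] j6 0.75 tilt [-0.001 -0.001 -1.   ]
shift n [-0.006 -0.004  0.077] turn n -0.003
```

Call:
{"name": "carry_out", "arguments": {"plan": [[[255,0,0,0.02,0],[255,0,0,0.035,0],[255,0,0,0.05,0],[255,0,0,0.06,0],[255,0,0,0.06,0]]]}}

```text
t: 21.33
tcp_pos: [596.0, 116.9, 23.4]
orientation: [0.888, 0.46, -0.0, -0.0]
contact_force: [-0.2, 0.0, -0.2]
grip_width: 21.6
```

```bash
python3 go.py 594.5 116.5 20 145;  python3 - <<'E'
from h import *
a=shot('scene','s22.png'); cv2.imwrite('pics/s22z.png',cv2.resize(a[170:245,120:220,::-1],(800,600),interpolation=2))
E
```

```text
t 21.33 tcp [596.  116.9  23.4] jaw 144.7 w 21.6 F [-0.2  0.  -0.2] j6 0.75 tilt [-0. -0. -1.]
shift n [-0.009 -0.008  0.029] turn n -0.003
```

View pics/s22z.png

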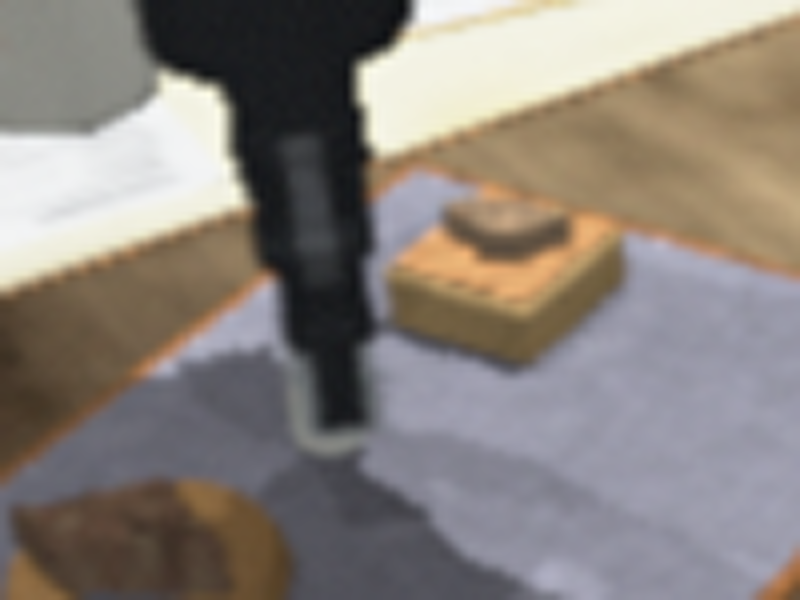

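Call:
{"name": "carry_out", "arguments": {"plan": [[[255,-0.005,-0.005,0.01,0],[255,-0.005,-0.005,0.018,0],[255,-0.005,-0.005,0.025,0],[255,-0.005,-0.005,0.03,0],[255,-0.005,-0.005,0.03,0]]]}}

```text
t: 21.8
tcp_pos: [595.2, 116.7, 19.9]
orientation: [0.888, 0.46, 0.0, -0.0]
contact_force: [0.3, -0.4, 0.3]
grip_width: 21.6
```

```bash
python3 go.py 594.5 116.5 20 145
```

```text
t 21.8 tcp [595.2 116.7  19.9] jaw 144.7 w 21.6 F [ 0.3 -0.4  0.3] j6 0.75 tilt [ 0.  0. -1.]
shift n [-0.005 -0.004 -0.   ] turn n -0.003
```

Call:
{"name": "carry_out", "arguments": {"plan": [[[255,0,0,0.006,0],[255,0,0,0.006,0],[255,0,0,0.006,0]]]}}

```text
t: 22.05
tcp_pos: [595.3, 116.8, 19.8]
orientation: [0.888, 0.46, 0.0, 0.0]
contact_force: [-2.5, 0.3, 6.2]
grip_width: 21.9
```

```bash
python3 go.py 594.5 116.5 20 145
```

```text
t 22.05 tcp [595.3 116.8  19.8] jaw 144.7 w 21.9 F [-2.5  0.3  6.2] j6 0.75 tilt [ 0.  0. -1.]
shift n [-0.006 -0.004 -0.002] turn n -0.003
```

Call:
{"name": "carry_out", "arguments": {"plan": [[[185,0,0,0.003,0],[175,0,0,0,0],[160,0,0,0,0],[140,0,0,0,0],[120,0,0,0,0]]]}}

```text
t: 22.47
tcp_pos: [595.1, 116.7, 19.2]
orientation: [0.888, 0.46, -0.0, -0.0]
contact_force: [-0.5, 0.3, -0.1]
grip_width: 45.0
```

Call:
{"name": "carry_out", "arguments": {"plan": [[[120,0,0,-0.05,0],[110,0,0,-0.2,0],[110,0,0,-0.4,0],[110,0,0,-0.65,0],[80,0,0,-0.9,0]]]}}

```text
t: 22.88
tcp_pos: [594.8, 116.7, 128.6]
orientation: [0.888, 0.46, -0.0, -0.0]
contact_force: [0.4, 0.4, 0.2]
grip_width: 57.8
```

```bash
python3 go.py 407 -153 100 72.5;  python3 - <<'E'
from h import *
a=shot('scene','s23.png'); cv2.imwrite('pics/s23z.png',cv2.resize(a[140:260,90:250,::-1],(800,600),interpolation=2))
E
```

```text
t 22.88 tcp [594.8 116.7 128.6] jaw 144.7 w 57.8 F [0.4 0.4 0.2] j6 0.75 tilt [-0.    -0.001 -1.   ]
shift n [-2.739  0.02   0.24 ] turn n 0.803
```

View pics/s23z.png

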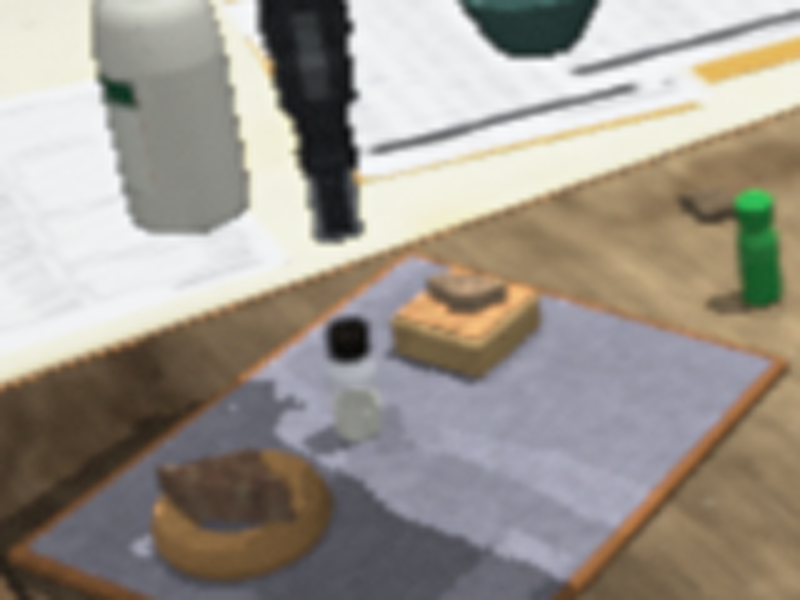

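Call:
{"name": "carry_out", "arguments": {"plan": [[[40,-0.3,0,0,0.06],[0,-0.6,0,0,0.14],[0,-0.9,0,0,0.22],[0,-1,0,0,0.3],[0,-1,0,0,0.36]]]}}

```text
t: 23.35
tcp_pos: [524.6, 16.6, 127.8]
orientation: [0.982, 0.189, 0.0, 0.0]
contact_force: [0.5, 0.7, 1.3]
grip_width: 85.3
```

```bash
python3 go.py 407 -153 100 72.5
```

```text
t 23.35 tcp [524.6  16.6 127.8] jaw 111.8 w 85.3 F [0.5 0.7 1.3] j6 1.15 tilt [ 0.  0. -1.]
shift n [-1.435  0.948  0.232] turn n 0.437
```

Call:
{"name": "carry_out", "arguments": {"plan": [[[0,-0.3,0.2,0,0.08],[0,-0.6,0.4,0.05,0.16],[0,-0.85,0.6,0.1,0.24],[0,-0.95,0.63,0.1,0.32],[0,-0.95,0.63,0.1,0.39]]]}}

```text
t: 23.77
tcp_pos: [447.3, -96.5, 115.3]
orientation: [0.993, -0.116, -0.0, 0.0]
contact_force: [0.6, 0.9, -0.3]
grip_width: 85.6
```

```bash
python3 go.py 407 -153 80 72.5
```

```text
t 23.77 tcp [447.3 -96.5 115.3] jaw 76.7 w 85.6 F [ 0.6  0.9 -0.3] j6 1.51 tilt [-0.001  0.    -1.   ]
shift n [-0.218  0.535  0.294] turn n 0.046
```

Call:
{"name": "carry_out", "arguments": {"plan": [[[0,-0.1,0.25,0.1,0.046],[0,-0.2,0.5,0.2,0.046],[0,-0.22,0.53,0.29,0.046],[0,-0.22,0.53,0.29,0.046],[0,-0.22,0.53,0.29,0.046]]]}}

```text
t: 24.18
tcp_pos: [409.4, -150.7, 80.7]
orientation: [0.989, -0.147, -0.0, -0.0]
contact_force: [0.6, 0.3, -0.3]
grip_width: 85.3
```

```bash
python3 go.py 407 -153 2.5 72.5;  python3 - <<'E'
from h import *
a=shot('scene','s24.png'); cv2.imwrite('pics/s24z.png',cv2.resize(a[130:220,230:350,::-1],(800,600),interpolation=2))
E
```

```text
t 24.18 tcp [ 409.4 -150.7   80.7] jaw 73.0 w 85.3 F [ 0.6  0.3 -0.3] j6 1.43 tilt [-0. -0. -1.]
shift n [-0.014  0.024  0.652] turn n 0.006
```

View pics/s24z.png

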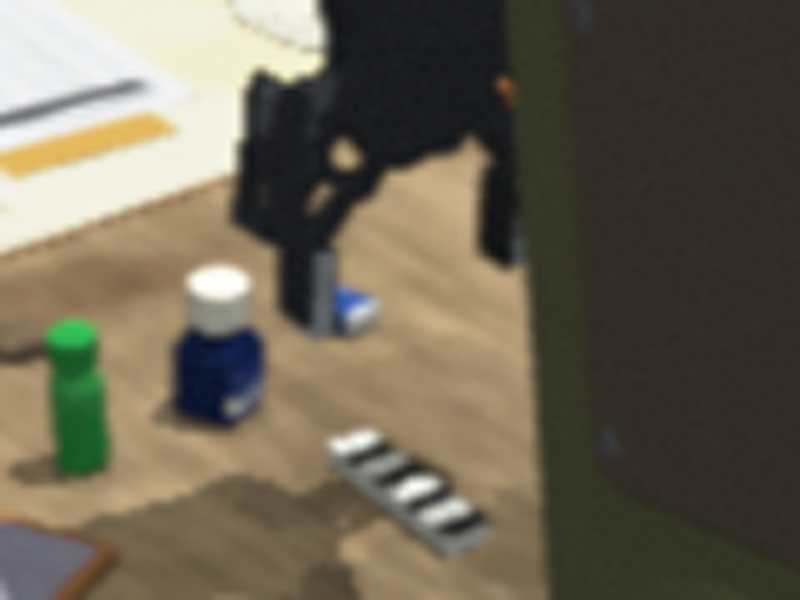

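Call:
{"name": "carry_out", "arguments": {"plan": [[[0,-0.01,0.02,0.15,0],[0,-0.01,0.02,0.3,0],[0,-0.01,0.02,0.45,0],[0,-0.01,0.02,0.55,0],[0,-0.01,0.02,0.6,0]]]}}

```text
t: 24.65
tcp_pos: [407.9, -151.9, 7.8]
orientation: [0.989, -0.146, -0.0, -0.0]
contact_force: [-0.0, 0.1, 0.2]
grip_width: 85.4
```

Call:
{"name": "carry_out", "arguments": {"plan": [[[0,0,0,0,0],[0,0,0,0,0]]]}}

```text
t: 24.82
tcp_pos: [408.2, -152.4, 9.1]
orientation: [0.989, -0.147, 0.0, 0.0]
contact_force: [1.2, 0.6, 0.6]
grip_width: 85.2
```

```bash
python3 go.py 407 -153 2.5 72.5;  python3 - <<'E'
from h import *
a=shot('scene','s25.png'); cv2.imwrite('pics/s25z.png',cv2.resize(a[130:220,230:350,::-1],(800,600),interpolation=2))
E
```

```text
t 24.82 tcp [ 408.2 -152.4    9.1] jaw 73.1 w 85.2 F [1.2 0.6 0.6] j6 1.42 tilt [ 0.001  0.    -1.   ]
shift n [-0.008  0.007  0.055] turn n 0.007
```

View pics/s25z.png

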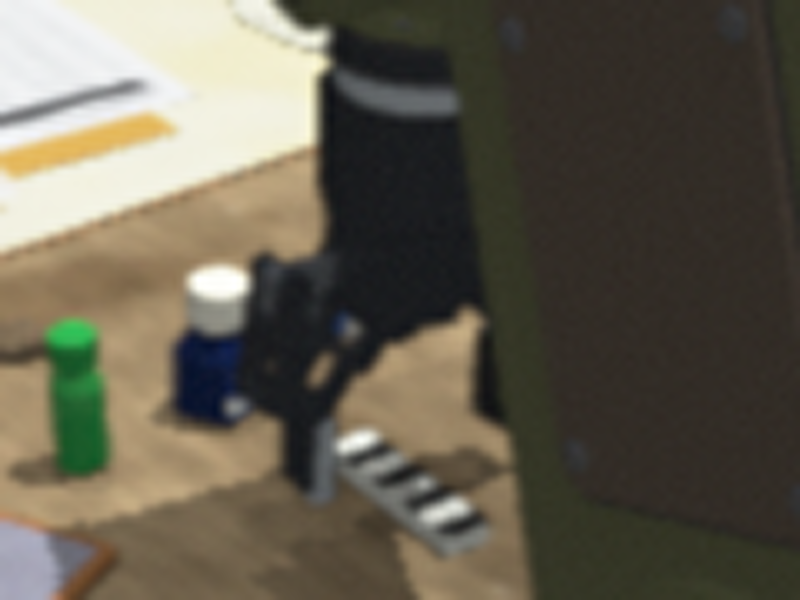

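Call:
{"name": "carry_out", "arguments": {"plan": [[[0,-0.005,0.005,0.03,0],[80,-0.005,0.005,0.055,0],[150,-0.005,0.005,0.055,0],[200,-0.005,0.005,0.055,0],[255,-0.005,0.005,0.055,0]]], "force": 40}}

```text
t: 25.28
tcp_pos: [406.8, -153.1, 2.0]
orientation: [0.989, -0.147, 0.0, 0.0]
contact_force: [-0.6, 0.5, -0.1]
grip_width: 38.7
```

Call:
{"name": "carry_out", "arguments": {"plan": [[[255,0,0,0,0],[255,0,0,0,0],[255,0,0,0,0],[255,0,0,0,0],[255,0,0,0,0]]]}}

```text
t: 25.7
tcp_pos: [406.9, -153.1, 2.2]
orientation: [0.989, -0.147, 0.0, 0.0]
contact_force: [-1.9, 1.1, 6.7]
grip_width: 18.5
```

```bash
python3 go.py 407 -153 2.5 72.5
```

```text
t 25.7 tcp [ 406.9 -153.1    2.2] jaw 73.1 w 18.5 F [-1.9  1.1  6.7] j6 1.42 tilt [ 0.  0. -1.]
shift n [ 0.    -0.001 -0.003] turn n 0.007
```

Call:
{"name": "carry_out", "arguments": {"plan": [[[255,0,0,-0.1,0],[255,0,0,-0.25,0],[255,0,0,-0.45,-0.04],[255,0,0,-0.65,-0.1],[255,0,0,-0.85,-0.16]]], "force": 60}}

```text
t: 26.12
tcp_pos: [406.5, -152.9, 104.9]
orientation: [1.0, -0.02, -0.0, -0.0]
contact_force: [0.6, 0.1, 0.0]
grip_width: 17.8
```

```bash
python3 go.py 518.8 103 110 145;  python3 - <<'E'
from h import *
a=shot('scene','s26.png'); cv2.imwrite('pics/s26z.png',cv2.resize(a[100:220,190:350,::-1],(800,600),interpolation=2))
E
```

```text
t 26.12 tcp [ 406.5 -152.9  104.9] jaw 87.7 w 17.8 F [0.6 0.1 0. ] j6 1.17 tilt [-0. -0. -1.]
shift n [ 0.851 -2.168 -0.043] turn n -0.636
```

View pics/s26z.png

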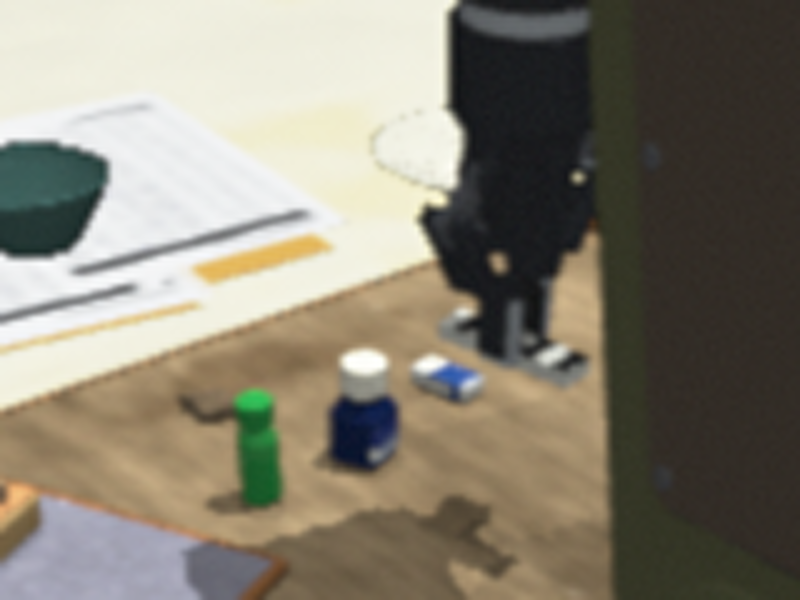

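Call:
{"name": "carry_out", "arguments": {"plan": [[[255,0.06,-0.15,-0.03,-0.06],[255,0.15,-0.4,-0.05,-0.14],[255,0.25,-0.65,-0.06,-0.22],[255,0.33,-0.85,-0.06,-0.3],[255,0.38,-0.97,-0.06,-0.38]]]}}

```text
t: 26.58
tcp_pos: [458.1, -36.7, 111.1]
orientation: [0.961, 0.275, 0.0, -0.0]
contact_force: [0.3, -0.3, -0.9]
grip_width: 18.0
```

```bash
python3 go.py 518.8 103 110 190.3
```

```text
t 26.58 tcp [458.1 -36.7 111.1] jaw 121.9 w 18.0 F [ 0.3 -0.3 -0.9] j6 0.85 tilt [ 0.  0. -1.]
shift n [ 1.045 -0.72   0.009] turn n -0.76
```

Call:
{"name": "carry_out", "arguments": {"plan": [[[255,0.15,-0.1,0,-0.06],[255,0.35,-0.24,0,-0.14],[255,0.6,-0.4,0,-0.22],[255,0.82,-0.56,0,-0.3],[255,0.95,-0.65,0,-0.38]]]}}

```text
t: 27.0
tcp_pos: [514.5, 90.0, 110.8]
orientation: [0.839, 0.545, 0.0, -0.0]
contact_force: [0.4, 0.2, -0.4]
grip_width: 18.0
```

```bash
python3 go.py 518.8 103 110 190.3
```

```text
t 27.0 tcp [514.5  90.  110.8] jaw 156.0 w 18.0 F [ 0.4  0.2 -0.4] j6 0.52 tilt [ 0.  0. -1.]
shift n [ 0.113 -0.011  0.007] turn n -0.381
```

Call:
{"name": "carry_out", "arguments": {"plan": [[[255,0.05,0,0,-0.08],[255,0.11,-0.01,0.05,-0.16],[255,0.11,-0.01,0.12,-0.24],[255,0.11,-0.01,0.2,-0.32],[255,0.11,-0.01,0.25,-0.38]]]}}

```text
t: 27.42
tcp_pos: [517.7, 100.0, 79.9]
orientation: [0.642, 0.767, -0.0, -0.0]
contact_force: [-1.0, -0.7, -0.4]
grip_width: 17.7
```

Call:
{"name": "carry_out", "arguments": {"plan": [[[255,0,0,0.08,0],[255,0,0,0.16,0],[255,0,0,0.2,0]]]}}

```text
t: 27.67
tcp_pos: [517.6, 99.8, 55.5]
orientation: [0.646, 0.764, -0.001, -0.001]
contact_force: [-1.1, -0.8, -0.6]
grip_width: 18.3
```

```bash
python3 go.py 518.8 103 10.5 190.3;  python3 - <<'E'
from h import *
a=shot('scene','s27.png'); cv2.imwrite('pics/s27z.png',cv2.resize(a[160:280,90:250,::-1],(800,600),interpolation=2))
E
```

```text
t 27.67 tcp [517.6  99.8  55.5] jaw 9.6 w 18.3 F [-1.1 -0.8 -0.6] j6 -0.05 tilt [ 0.    -0.002 -1.   ]
shift n [0.025 0.015 0.375] turn n -0.008
```

View pics/s27z.png

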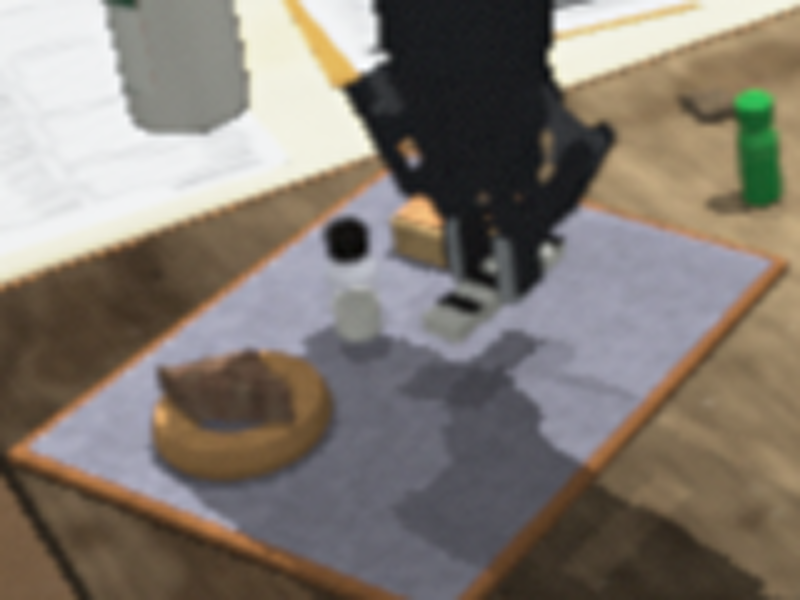

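Call:
{"name": "carry_out", "arguments": {"plan": [[[255,0.02,0.01,0.08,0],[255,0.02,0.01,0.16,0],[255,0.02,0.01,0.22,0],[255,0.02,0.01,0.27,0],[255,0.02,0.01,0.3,0]]]}}

```text
t: 28.13
tcp_pos: [518.6, 102.4, 20.0]
orientation: [0.644, 0.765, -0.0, -0.0]
contact_force: [-1.3, -0.9, -0.6]
grip_width: 18.0
```

```bash
python3 go.py 518.8 103 10.5 190.3
```

```text
t 28.13 tcp [518.6 102.4  20. ] jaw 9.8 w 18.0 F [-1.3 -0.9 -0.6] j6 -0.04 tilt [ 0.    -0.001 -1.   ]
shift n [0.005 0.003 0.079] turn n -0.006
```

Call:
{"name": "carry_out", "arguments": {"plan": [[[255,0,0,0.02,0],[255,0,0,0.035,0],[255,0,0,0.05,0],[255,0,0,0.06,0],[255,0,0,0.06,0]]]}}

```text
t: 28.55
tcp_pos: [518.9, 102.5, 13.8]
orientation: [0.644, 0.765, 0.0, 0.0]
contact_force: [-0.2, -0.2, -0.6]
grip_width: 17.4
```

```bash
python3 go.py 518.8 103 10.5 190.3; python3 - <<'E'
from h import *
a=shot('scene','s28.png'); cv2.imwrite('pics/s28z.png',cv2.resize(a[190:265,130:230,::-1],(800,600),interpolation=2))
E
```

```text
t 28.55 tcp [518.9 102.5  13.8] jaw 9.8 w 17.4 F [-0.2 -0.2 -0.6] j6 -0.05 tilt [ 0.  0. -1.]
shift n [ 0.005 -0.     0.028] turn n -0.006
```

View pics/s28z.png

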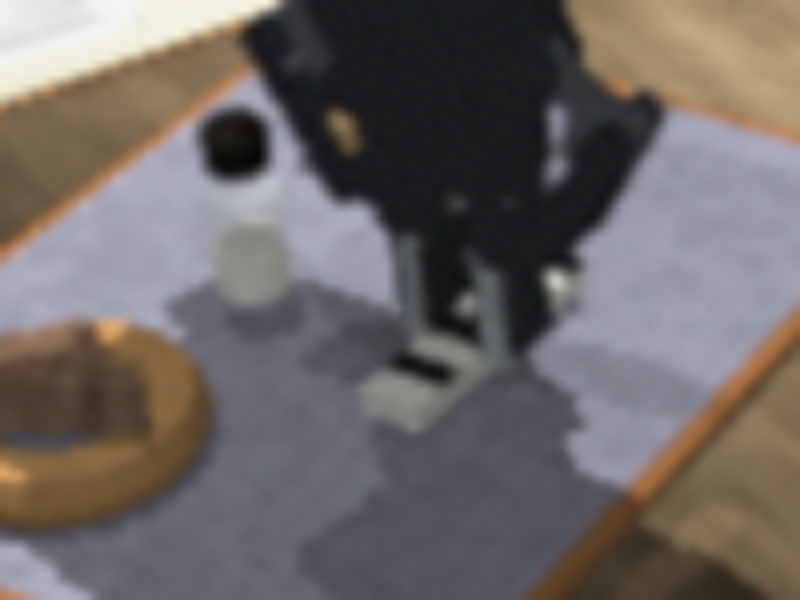

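Call:
{"name": "carry_out", "arguments": {"plan": [[[255,0,0,0.01,0],[255,0,0,0.02,0],[255,0,0,0.027,0],[255,0,0,0.03,0],[255,0,0,0.03,0]]]}}

```text
t: 29.02
tcp_pos: [518.9, 102.4, 10.3]
orientation: [0.644, 0.765, 0.0, 0.0]
contact_force: [-0.6, -0.2, -0.4]
grip_width: 18.1
```

```bash
python3 go.py 518.8 103 10.5 190.3
```

```text
t 29.02 tcp [518.9 102.4  10.3] jaw 9.8 w 18.1 F [-0.6 -0.2 -0.4] j6 -0.05 tilt [-0.  0. -1.]
shift n [ 0.005 -0.    -0.002] turn n -0.006
```

Call:
{"name": "carry_out", "arguments": {"plan": [[[255,0,0,0.005,0],[255,0,0,0.005,0],[255,0,0,0.005,0]]]}}

```text
t: 29.27
tcp_pos: [518.9, 102.5, 10.2]
orientation: [0.644, 0.765, 0.0, 0.0]
contact_force: [-4.3, -0.9, 9.3]
grip_width: 17.7
```

Call:
{"name": "carry_out", "arguments": {"plan": [[[192,0,0,0,0],[182,0,0,0,0],[165,0,0,0,0],[145,0,0,0,0],[125,0,0,0,0]]]}}

```text
t: 29.68
tcp_pos: [518.9, 102.4, 9.5]
orientation: [0.644, 0.765, -0.0, -0.0]
contact_force: [0.1, -0.6, -0.4]
grip_width: 43.7
```

Call:
{"name": "carry_out", "arguments": {"plan": [[[125,0,0,-0.05,0],[125,0,0,-0.2,0],[125,0,0,-0.4,0],[125,0,0,-0.65,0],[125,0,0,-0.9,0]]]}}

```text
t: 30.1
tcp_pos: [518.5, 102.4, 119.0]
orientation: [0.644, 0.765, -0.0, -0.0]
contact_force: [0.8, 0.6, -0.2]
grip_width: 43.2
```

```bash
python3 go.py 450 -150 160 120
```

```text
t 30.1 tcp [518.5 102.4 119. ] jaw 9.8 w 43.2 F [ 0.8  0.6 -0.2] j6 -0.05 tilt [ 0.    -0.001 -1.   ]
shift n [-1.976 -0.92  -0.341] turn n 0.775
```

Move the arm away to inspect.

Call:
{"name": "carry_out", "arguments": {"plan": [[[125,-0.3,-0.15,-0.1,0],[125,-0.6,-0.3,-0.3,0],[125,-0.9,-0.4,-0.3,0],[125,-1,-0.46,-0.3,0],[125,-1,-0.46,-0.3,0]]]}}

```text
t: 30.52
tcp_pos: [484.3, -27.9, 154.6]
orientation: [0.645, 0.764, 0.0, 0.001]
contact_force: [-0.3, 0.1, -1.1]
grip_width: 43.4
```

Call:
{"name": "carry_out", "arguments": {"plan": [[[125,-0.3,-0.15,0,0],[125,-0.6,-0.3,0,0],[125,-0.9,-0.4,0,0],[125,-1,-0.46,0,0],[125,-1,-0.46,0,0]]]}}

```text
t: 30.93
tcp_pos: [450.4, -154.8, 153.9]
orientation: [0.645, 0.764, -0.0, 0.0]
contact_force: [0.8, 0.9, 0.1]
grip_width: 43.6
```

Call:
{"name": "carry_out", "arguments": {"plan": [[[125,-0.3,0,0,0],[125,-0.6,0,0,0],[125,-0.8,0,0,0],[125,-0.8,0,0,0],[125,-0.8,0,0,0]]]}}

```text
t: 31.35
tcp_pos: [467.6, -247.0, 153.3]
orientation: [0.644, 0.765, 0.0, -0.0]
contact_force: [-0.1, 0.6, -0.1]
grip_width: 43.5
```

```bash
python3 - <<'E'
from h import *
a=shot('scene','s30.png'); cv2.imwrite('pics/s30z.png',cv2.resize(a[150:290,80:260,::-1],(771,600),interpolation=2))
a=shot('top','t30.png'); cv2.imwrite('pics/t30z.png',cv2.resize(a[105:225,110:270,::-1],(800,600),interpolation=0))
for th in ['board','ring','plinth','rim_sherd_mid','block_sherd_mid','vial_mid','scale_bar_mid','ink_bottle_mid','tan_sherd_mid','eraser_mid']:
  for c in ['top','scene']:
    for r in recognise(c,th)[:2]:
        w=world(c,r['point']); print(th,c,round(r['score'],2),np.round(w))
E
```

```text
board top 0.81 [541. 107.   9.]
board top 0.58 [590. 116.  57.]
board scene 0.9 [525. 142.   6.]
ring top 0.63 [584. 117.  58.]
ring top 0.58 [569. 193.  21.]
ring scene 0.74 [553. 212.  24.]
plinth top 0.85 [603.  32.  30.]
plinth scene 0.77 [595.  52.  27.]
rim_sherd_mid top 0.63 [577. 205.  38.]
rim_sherd_mid scene 0.58 [578. 209.  40.]
block_sherd_mid scene 0.71 [ 503. -157.   27.]
block_sherd_mid scene 0.67 [606.  32.  41.]
vial_mid top 0.51 [589. 117.  56.]
vial_mid top 0.17 [ 607. -149.    6.]
vial_mid scene 0.63 [521. -88.  37.]
vial_mid scene 0.47 [590. 129.  41.]
scale_bar_mid top 0.63 [517. 104.  17.]
scale_bar_mid scene 0.53 [520. 107.  23.]
ink_bottle_mid top 0.53 [ 505. -162.   36.]
ink_bottle_mid scene 0.49 [ 502. -156.   28.]
tan_sherd_mid top 0.61 [ 609. -148.    3.]
tan_sherd_mid scene 0.64 [ 607. -146.    6.]
```

View pics/t30z.png

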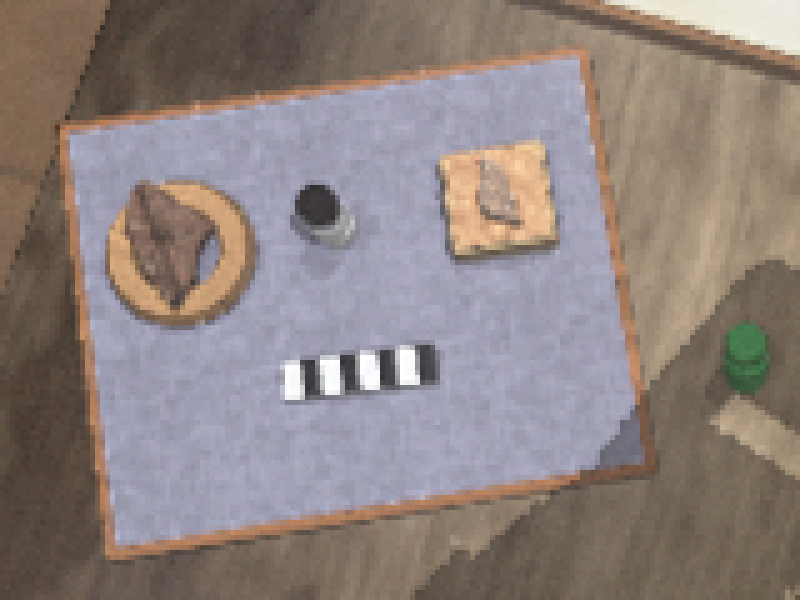

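View pics/s30z.png

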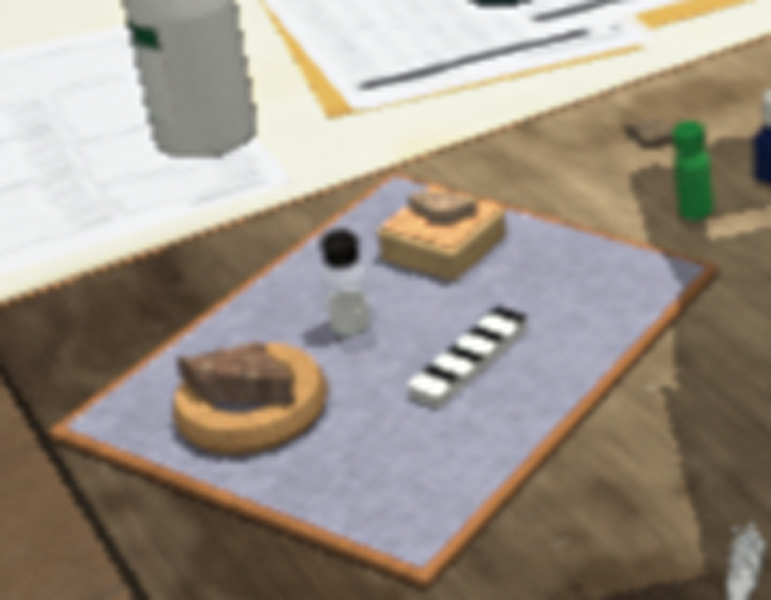

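```bash
python3 - <<'E'
from h import *
def T(q,z): return ray('top',(q[0]/5+110-.5,q[1]/5+105-.5),z)[:2]
W=np.array([T(q,8) for q in ((62,126),(588,50),(110,557),(656,466))])
B=np.array([[120,145],[120,-145],[-120,145],[-120,-145]],float)
wc=W.mean(0); A=(W-wc).T@B; th=np.arctan2(A[1,0]-A[0,1],A[0,0]+A[1,1])
R=np.array([[np.cos(th),-np.sin(th)],[np.sin(th),np.cos(th)]])
print(wc,np.degrees(th))
f=lambda w: np.round(R.T@(w-wc),1)
print('ring mid-h',f(T((181,253),20)),'sherd',f(T((169.5,246),41)))
print('plinth',f(T((499,198),32)),'blk',f(T((499,192),44)))
print('vial cap',f(T((317,206),69)),'base',f(T((343,232),14)))
c=[T(q,18) for q in ((283,362),(436,346),(440,383),(285,402))]
print('bar',f(np.mean(c,0)),'ang',np.degrees(np.arctan2(*(R.T@(c[0]-c[1]))[::1])),np.degrees(np.arctan2(*(R.T@(c[3]-c[2])))))
W,m=None,None
import seg
a=cv2.imread('pics/top0.png')
for n in ('top0','t30'):
    im=cv2.imread(f'pics/{n}.png'); print(n)
# rim silhouettes scene/top via recognise avg done
E
python3 - <<'E'
import cv2,numpy as np
a=cv2.imread('pics/s30.png'); cv2.imwrite('pics/s31z.png',cv2.resize(a[222:262,112:165],None,fx=14,fy=14,interpolation=2))
a=cv2.imread('pics/t30.png'); cv2.imwrite('pics/t31z.png',cv2.resize(a[135:175,125:178],None,fx=14,fy=14,interpolation=2))
E
```

```text
[561.39693132 109.55723369] 10.667361665729867
ring mid-h [33.8 85.6] sherd [31.7 86.5]
plinth [ 33.4 -84. ] blk [ 32.7 -85. ]
vial cap [31.5  5.3] base [33.7  1.1]
bar [-44.9   1.3] ang 3.015645555463872 2.0130580354505523
top0
t30
```

View pics/s31z.png

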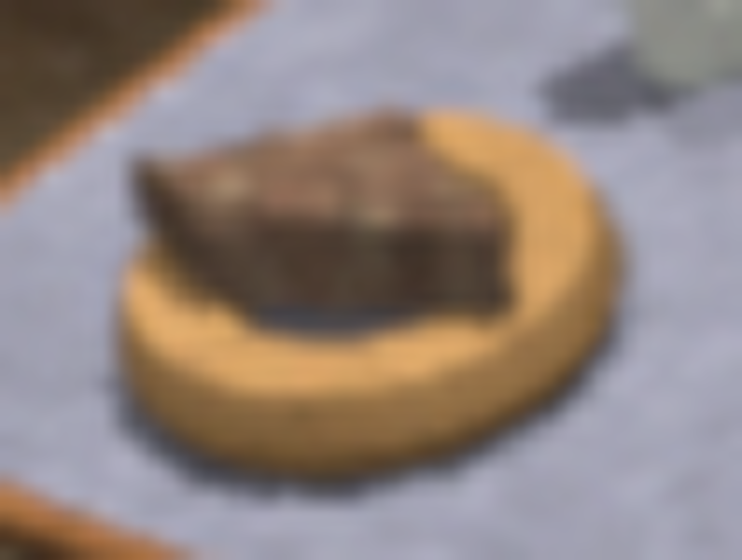

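View pics/t31z.png

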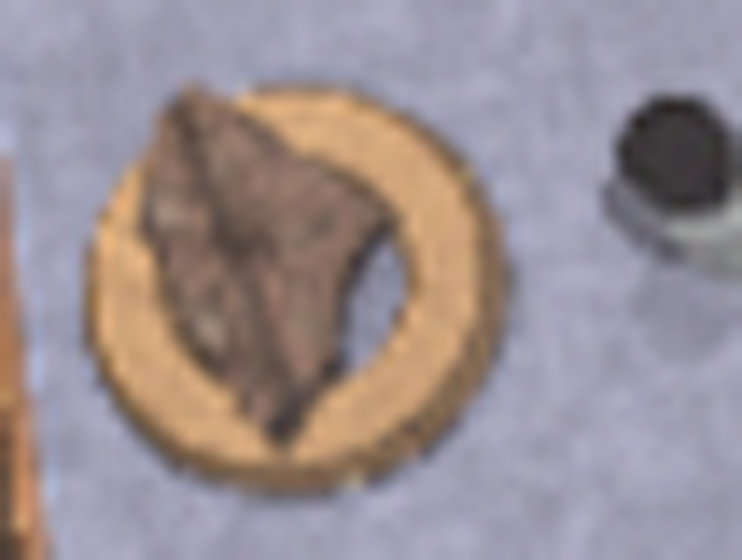

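```bash
python3 - <<'E'
from seg import *
a=cv2.imread('pics/top0.png'); W0,_=seg(a,357,188,22,19,(43,72))
a=cv2.imread('pics/t30.png')
t=a[138:172,130:158]; F=4
g=cv2.resize(cv2.cvtColor(t,cv2.COLOR_BGR2GRAY),None,fx=F,fy=F,interpolation=cv2.INTER_LINEAR)
m=(g<128).astype(np.uint8); 
n,l,st,_=cv2.connectedComponentsWithStats(m); k=l[18*F,14*F-8]; m=(l==k).astype(np.uint8); print(k,st[k])
m=cv2.morphologyEx(m,cv2.MORPH_OPEN,np.ones((7,7),np.uint8))
cv2.imwrite('pics/m.png',cv2.resize(np.hstack([g,m*255]),None,fx=3,fy=3))
c=max(cv2.findContours(m,0,cv2.CHAIN_APPROX_NONE)[0],key=len)[:,0,:].astype(float)
W=np.array([ray('top',p,45)[:2] for p in (c+.5)/F-.5+[130,138]])
rr=cv2.minAreaRect(W.astype(np.float32)); print(rr, cv2.contourArea(W.astype(np.float32)),cv2.contourArea(W0.astype(np.float32)))
E
```

```text
11.3 xaxis deg 57 [39.1 64.6] [ 504.5 -362.2]
11.3 xaxis deg 59 [38.8 64.8] [ 504.6 -362.6]
11.5 xaxis deg 54 [39.3 64.2] [ 504.5 -361.7]
11.6 xaxis deg 52 [39.6 63.8] [ 504.5 -361.3]
minrect [ 506.9 -363.8] [37.  62.3] 79.0
1 [   4   14  108  118 5832]
((575.3402709960938, 204.2252197265625), (55.76365280151367, 51.15093994140625), 62.18184280395508) 1868.5862965388224 1416.3461984819733
```

View pics/m.png

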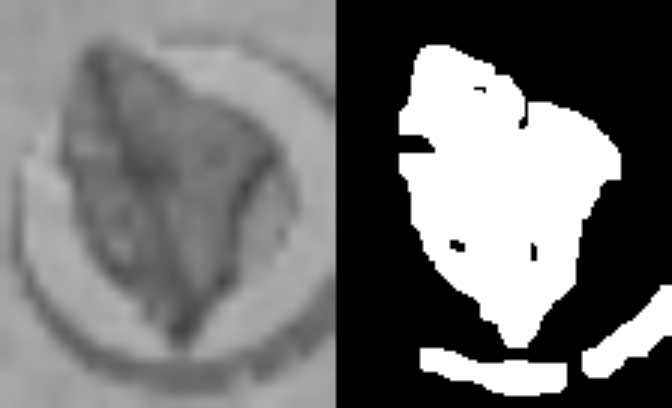

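```bash
python3 - <<'E'
from rig import *
print(hand_in(), read_state()['t'])
E
```

```text
the job is handed in; nothing more can be done
the job is handed in; nothing more can be done
```

The find is set out on the board and the job is handed in, with all four pieces placed and the gripper clear of everything. It used roughly 32 s of the 122 s allowed.

Positions are in the board frame, measured from the last overhead picture:

| Piece | Measured position | Target |
|---|---|---|
| Large sherd on the ring | about 2 mm from the ring centre (silhouette) | within 15 mm |
| Narrow sherd on the block | about 1 mm from the block centre | within 12 mm |
| Vial | upright, base at x 34, y 1 mm | x 35, y 0, within 12 mm |
| Scale bar | x −45, y 1 mm, turned 2–3° from the edge | x −42.5, y 0, within 15 mm and about 10° |

- **Large sherd:** the recognition networks put it 6–10 mm off the ring centre, against about 2 mm from its silhouette. Both are within tolerance. A side view hinted at a raised edge. It touched down at the height a level piece would, and its outline hardly moved on release, so I took it as flat.
- **Vial:** its cap read 5 mm off in y against 1 mm for its base. I put that down to pixel and calibration error, because it looks upright in both pictures.
- **Bystanders:** the ink bottle and the middle-sized sherd were found within about 3 mm of where they started. The arm hid the eraser in the last check. It was last seen in a picture just after the scale bar was lifted, looking undisturbed, and the arm did not go down near it.

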